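# Open the stall's air cleaner and take out its used filter

### The job

Incense smoke has clogged the filter of the air cleaner on the stall table: squeeze the two blue snap tabs of its grey filter cover together, draw the cover straight off the sloping face and lay it flat, right way up and wholly on the palm mat. Then draw the used filter out by its green rib and stand it upright on the floor of the plywood crate. Set both down gently without dropping them, and leave the coffee pot, the incense burner and the thread spool where they stand.

Things in the scene. Friction and masses are not known exactly. Their poses are not given: they have to be found in the camera images.
- cleaner: Fixed white wedge-shaped air cleaner on the table, 240 mm deep (x), 210 mm wide (y), 164 mm high. Origin at the centre of its underside; its low front looks along its -x, roughly to the robot. A flat face, 190 mm long and 210 mm wide, rises at 35 degrees from the front edge (x -130, height 55 mm) to the top deck (x +26, height 164 mm).
- handle_bar (a point): Middle of the cleaner's fixed carrying handle, a black bar 16 mm thick (21 mm at its rubber grip), level, across the cleaner's y from -90 to +90 mm, 33 mm in front of and 257 mm above the cleaner's origin; legs at both ends slant back to the deck at x +55. It stands over the upper part of the slope, so a gripper cannot come straight down on the cover: come square to the slope.
- bay: The cleaner's sloping face with the filter bay, fixed. Origin on the face, at the bay's middle; x up the slope, y the cleaner's y, z square out of the face (35 degrees from vertical, leaning to the front). The bay opens 123 mm (x) by 41 mm (y), 62 mm in y over the middle 48 mm of x, where the tabs' hooks catch under the 5 mm thick face. The face is bare out to 105 mm either side in y.
- cover: Clip-on filter cover, loose, 0.12 to 0.18 kg: dark grey louvred box 140 mm long (x), 41 mm wide (y; 64 mm over the 3 mm thick foot flange near both ends), 35 mm high. Origin at the centre of the flange's underside, z out of its top. Starts clipped on, origin about 1 mm down the slope from the bay's, axes along the bay's. Comes off along z, clear after 12 mm, past the filter's rib after 40 mm.
- cover_grip (a point): Point midway between the two tabs, 19.5 mm above the cover's origin along its z; the fingers close across y here. Two lugs and the tabs' hooks reach 10 mm below the flange: on a flat surface the cover stands level on them, its origin 10 mm above that surface.
- cover_end_a (a point): Middle of the cover's +x (upper) end, at the flange's underside, 70 mm from the cover's origin.
- cover_end_b (a point): Middle of the cover's -x (lower) end, at the flange's underside, 70 mm from the cover's origin.
- tab_left (a joint): Snap tab on the cover's +y side: blue ribbed upright plate 40 mm long (x), 6 to 33 mm above the flange's underside, outer face 31 mm from the cover's middle (62 mm over both tabs). 0 = out, latched; 0.006 m = fully in (50 mm over both). Spring 2 N (out) to 5 N (in). Its outward hook is free once it is in by over 3 mm; both must be in. Held fully in, the tabs are a firm hold to carry the cover by.
- tab_right (a joint): Snap tab on the cover's -y side, the mirror image of the left one, with the same values.
- filter: Used filter cartridge, loose, 0.12 to 0.26 kg: tan pleated block 120 (x) by 38 (y) by 30 mm high with a green rib on top along x, 60 mm long, 12 mm thick (y), from 30 to 70 mm above the origin. Origin at the centre of its underside. Sits under the cover, axes along the bay's, underside on the bay's floor 42 mm below the face; the rib's upper 28 mm stand out. Comes out along z, clear after 45 mm.
- filter_rib (a point): Grip point on the rib, on its middle line, 58 mm above the filter's origin (16 mm above the face when it is in the bay): the fingers close across y.
- mat: Flat woven palm mat with a red border, fixed on the table, 240 mm (x) by 180 mm (y), top surface 4 mm above the table. Origin at the centre of its underside.
- crate: Open plywood crate, fixed on the table, 200 mm (x) by 140 mm (y) by 60 mm high outside, walls and floor 6 mm thick, no lid. Origin at the centre of its underside.
- coffee_pot: White thermal coffee pot, loose bystander, 112 mm wide at its foot, 236 mm high, handle towards its +y. Origin at the centre of its underside.
- incense_burner: Square gold and dark red incense burner, loose bystander, 80 by 80 by 102 mm high. Origin at the centre of its underside.
- thread_spool: White spool of red thread standing upright, loose bystander, 48 mm across, 70 mm high. Origin at the centre of its underside.
Not all that is in view belongs to the job. There is more than one size of the cover; the job needs the middle-sized.

How it is judged:
On the way, in this order (a step that is already met when the one before it is completed fails the run):
1. both snap tabs are squeezed in while the cover is still on the cleaner (value of joint each of tab_left, tab_right above 0.002 m and contact force between the fingers and cover above 1 N and distance between cover and bay below 0.006 m), for 0.1 s.
2. the cover is laid on the palm mat and let go, with the filter still in its bay (horizontal distance between cover and mat below 0.1 m and z of cover in the frame of mat below 0.018 m and angle between cover's own z axis and vertical below 0.1 rad and contact force between the fingers and cover below 0.05 N and z of filter in the frame of bay below -0.01 m), for 0.2 s.
3. the used filter is drawn out of its bay (z of filter in the frame of bay above 0.005 m), for 0.1 s.
At the end, for the whole second after the job is handed in: The cover rests flat (within 6 degrees) and right way up on the palm mat, both its ends within the mat's outline; the filter stands upright (within 7 degrees) on the floor of the crate; both are let go and at rest, and the bystanders are within 30 mm of where they stood and upright (z of cover in the frame of mat between 0.009 and 0.018 m and angle between cover's own z axis and vertical below 0.1 rad and x of cover_end_a in the frame of mat between -0.12 and 0.12 m and y of cover_end_a in the frame of mat between -0.09 and 0.09 m and x of cover_end_b in the frame of mat between -0.12 and 0.12 m and y of cover_end_b in the frame of mat between -0.09 and 0.09 m and x of filter in the frame of crate between -0.1 and 0.1 m and y of filter in the frame of crate between -0.07 and 0.07 m and z of filter in the frame of crate between 0.002 and 0.012 m and angle between filter's own z axis and vertical below 0.12 rad and linear speed of each of cover, filter below 0.01 m/s); the robot touches nothing.
It fails at once if the cover is dropped: it falls free of the fingers faster than 0.7 m/s (25 mm) (linear speed of cover above 0.7 m/s and contact force between the fingers and cover below 0.02 N).
It fails at once if the filter is dropped: it falls free of the fingers faster than 0.7 m/s (25 mm) (linear speed of filter above 0.7 m/s and contact force between the fingers and filter below 0.02 N).
It fails at once if the coffee pot is moved by more than 30 mm or tipped (distance of coffee_pot from where it was at the start of the episode above 0.03 m or angle between coffee_pot's own z axis and vertical above 0.3 rad).
It fails at once if the incense burner is moved by more than 30 mm or tipped (distance of incense_burner from where it was at the start of the episode above 0.03 m or angle between incense_burner's own z axis and vertical above 0.3 rad).
It fails at once if the thread spool is moved by more than 30 mm or tipped (distance of thread_spool from where it was at the start of the episode above 0.03 m or angle between thread_spool's own z axis and vertical above 0.3 rad).
It also fails if it takes over 66 s, if anything falls off the work surface, if the arm or the gripper's body presses on something with over 40 N, if the wrist force passes 120 N, or if a joint passes its speed limit or range.

### The arm

A 7-joint arm with a two-finger parallel gripper is mounted at the origin on the work surface. World frame = base frame: x ahead of the robot, y to its left, z up, the work surface at z = 0. Lengths are in m, angles in rad, forces in N, time in s.
With the tool pointing down it reaches from about 0.4 to 0.9 m from the base axis. Payload 5.5 kg.
Tool frame: the origin (TCP) lies at the very end of the fingers, on their centre line; the grasp point (between the pads) lies 19 mm behind it (ctrl.hold_point_z is the distance from the TCP to the grasp point, in m); x points along the fingers, z is the direction in which the jaws open and shut, and the axes are right-handed (so a half turn about x gives the same grasp; the last joint's range is limited). The gripper opens to 85 mm and grips with 20 to 120 N. Pads are 22 mm wide; open, the fingers measure 114 mm over their backs; the gripper's body (76 mm by 85 mm) begins 54 mm behind the grasp point. The pads swing forward as they close: fully open they stand 13 mm farther back than shut.
Start: joints at [-1.058, 0.501, -0.427, 1.55, 0.221, 1.138, -0.21], TCP at [0.161, 0.63, 0.231] pointing down, gripper open.
Joint ranges: [-2.88, 2.88], [-0.31, 2.03], [-1.54, 1.56], [0.2, 2.42], [-1.41, 4.55], [0.19, 2.02], [-2.57, 2.57]. Speed limits (rad/s): [2.57, 2.57, 3.14, 3.14, 3.14, 3.14, 3.14].

### API

Orientations are given as a 3x3 rotation matrix whose columns are the frame's x, y, z axes.
In Python, from plant import telemetry, eyes, order, ctrl gives the robot as it stands. The module is installed in compiled form; this text tells all that it offers.
- The arm moves only by the tool send_rows, never from a script. Its argument "plan" is a list of rows, each a list of 6 numbers: the shift along the tool's x, y, z in cm, then the turn, a rotation vector about the tool's x, y, z in rad. A call has 1 to 10 rows; each row shifts and turns the commanded pose from where the row before left it, along the tool's axes as they then stand; what a row does not reach is not made up. A row lasts 1/8 s, in which the tool goes at most 62.5 mm and 10.7 degrees, less where a joint would pass 70% of its speed; a pose out of reach is approached as far as the arm can. A call with a gripper value outside its range is refused whole. "grip" is the closure, from 0 (fully open) to 1 (shut), set as the call begins (left out, the last holds). The fingers move at their own pace and stop on an object; the grip force is fixed at half the most. Time passes only in rows, so rows that do not move let the fingers close. It gives the time, the measured TCP pose, the force and the opening at its end, in the units of the state.
- telemetry.sense(): the state, without advancing time (a new reading comes with each control period).
- eyes.snapshot(name): name is "side" or "top"; returns a dict with "frame" (384x512x3 uint8, red, green, blue), "z_map" (384x512 float32, m along the optical axis (not along the pixel's ray), 0 where there is no reading), "intrinsics" (3x3 intrinsics, pixels), "dist_coeffs" ([k1, k2, p1, p2, k3] as OpenCV has them; the pictures are not rectified), "position" and "attitude" of the camera in the world. Camera axes: x right, y down, z forward; pixel columns grow to the right and rows downward; lengths in m; the calibration is good to about 2 mm. A picture is of the moment at which its call begins.
- order.finish_job(): hands the job in, once; it reports no verdict.
The state is a dict: "t": time; "joint_positions": joint angles; "joint_vel": joint speeds; "joint_torque": joint torques, N m; "eef_pos": TCP position; "tool_rot": TCP orientation; "contact_force": force on the tool from outside, world axes, zero at the start; "wrist_torque": the same for the moment, N m; "finger_gap": finger opening in m.
Only numpy, scipy, OpenCV 4.12 (cv2) and the standard library are available. Lean on these libraries where they do the work, as an engineer would, in place of code of your own. Each camera call takes 0.05 s, during which the arm holds its last target.

## Working session

There is one attempt and no reset: what is moved stays moved. The work goes in short steps, Python scripts to look and compute and a tool call to move; the robot and the scene stay as the last step left them, time stands still between calls to the robot, and variables do not carry over. Pictures are saved under pics/ and viewed, and the job is handed in when it is done.

Besides the shell and the picture viewer there is one more tool, called after "Emit:" by a JSON object that holds its "method" and its "body", one argument or row to a line. send_rows: Moves the arm, as the interface text tells. Its arguments: {"type":"object","properties":{"plan":{"type":"array"},"grip":{"type":"number"}},"required":["plan"]}

```bash
mkdir -p pics; ls; python3 - <<'E'
from plant import telemetry, eyes, order, ctrl
import cv2,numpy as np
np.set_printoptions(precision=4,suppress=True)
s=telemetry.sense()
for k,v in s.items(): print(k,np.array(v))
print(ctrl.hold_point_z)
for n in("side","top"):
    d=eyes.snapshot(n)
    cv2.imwrite(f"pics/{n}0.png",d["frame"][:,:,::-1])
    np.savez(f"{n}0.npz",**d)
    print(n,d["intrinsics"],d["dist_coeffs"],d["position"],d["attitude"])
E
```

```text
pics
t 0.0
joint_positions [-1.0578  0.5019 -0.4268  1.5515  0.2208  1.1383 -0.2103]
joint_vel [ 0.0015 -0.0001  0.0005 -0.0018  0.0015  0.0003  0.0003]
joint_torque [  0.0005 -56.9515  -5.8161 -28.0946   0.0106   0.0119  -0.    ]
eef_pos [0.1606 0.6291 0.2302]
tool_rot [[-0.0006 -0.969   0.2471]
 [-0.002   0.2471  0.969 ]
 [-1.      0.0001 -0.0021]]
contact_force [ 0.0188  0.4815 -0.4295]
wrist_torque [-0.0241 -0.0478 -0.0649]
finger_gap 0.08558783836225622
0.0187
side [[352.437   0.    254.464]
 [  0.    352.437 189.27 ]
 [  0.      0.      1.   ]] [-0.0727  0.      0.      0.      0.    ] [ 0.4609 -0.8499  0.8852] [[ 0.9942 -0.07    0.0811]
 [-0.107  -0.6111  0.7843]
 [-0.0053 -0.7884 -0.6151]]
top [[448.8737   0.     256.3644]
 [  0.     448.8737 189.6734]
 [  0.       0.       1.    ]] [-0.1252  0.      0.      0.      0.    ] [0.3373 0.0931 1.4725] [[-0.0284 -0.9841  0.1756]
 [-0.9996  0.0285 -0.0017]
 [-0.0034 -0.1756 -0.9845]]
```

View pics/side0.png

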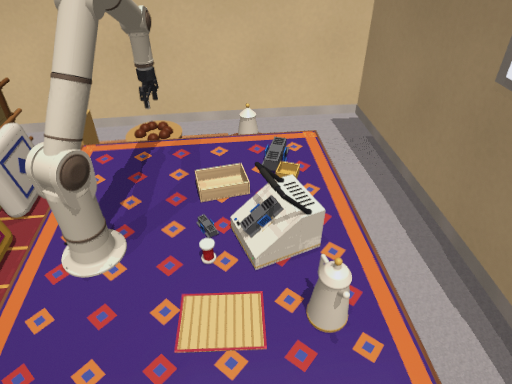

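View pics/top0.png

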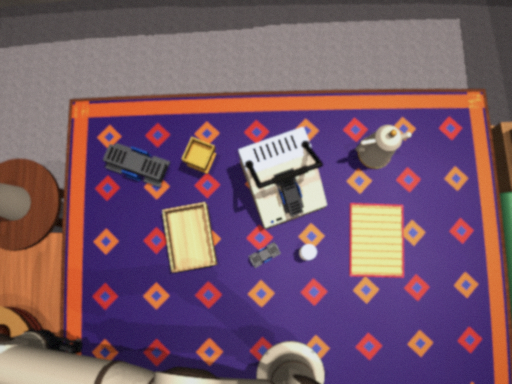

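The side view shows the cleaner at about (278,220), the mat at (222,320), the crate at (222,181), the spool at (207,250) and the pot at (330,295). In the top view they are at cleaner (285,178), mat (376,240), crate (189,237), burner (199,154), spool (308,252) and pot (377,150). The large decoy cover is at (136,165) and the small one at (264,254). Next I'll measure positions.

```bash
cat > h.py <<'E'
import numpy as np,cv2
np.set_printoptions(precision=4,suppress=True)
def load(n):
    return dict(np.load(n,allow_pickle=True))
def rays(d,uv):
    uv=np.asarray(uv,float).reshape(-1,1,2)
    n=cv2.undistortPoints(uv,d["intrinsics"],d["dist_coeffs"]).reshape(-1,2)
    return np.c_[n,np.ones(len(n))]
def p3(d,uv,z):
    return (rays(d,uv)*np.asarray(z).reshape(-1,1))@d["attitude"].T+d["position"]
def cast(d,uv,h):
    r=rays(d,uv)@d["attitude"].T
    return d["position"]+r*((h-d["position"][2])/r[:,2])[:,None]
def cloud(d):
    h,w=d["z_map"].shape
    u,v=np.meshgrid(np.arange(w),np.arange(h))
    return p3(d,np.c_[u.ravel(),v.ravel()],d["z_map"].ravel()).reshape(h,w,3)
def proj(d,P):
    R=d["attitude"].T; t=-R@d["position"]
    return cv2.projectPoints(np.asarray(P,float).reshape(-1,3),cv2.Rodrigues(R)[0],t,d["intrinsics"],d["dist_coeffs"])[0].reshape(-1,2)
E
python3 - <<'E'
from h import *
for n in("side","top"):
    d=load(n+"0.npz"); f=d["frame"]
    C=cloud(d)
    t=C[(np.abs(C[...,2])<.03)&(C[...,0]>.2)&(C[...,0]<.9)]
    print(n,"table z",np.median(t[:,2]), (d["z_map"]>0).mean())
    x0,y0=(170,130) if n=="side" else (220,110)
    c=f[y0:y0+(150 if n=="side" else 170),x0:x0+(200 if n=="side" else 200)]
    cv2.imwrite(f"pics/{n}0c.png",cv2.resize(c[:,:,::-1],None,fx=3.5,fy=3.5,interpolation=cv2.INTER_CUBIC))
d=load("top0.npz");C=cloud(d)
hsv=cv2.cvtColor(d["frame"],cv2.COLOR_RGB2HSV)
def rect(mask,h,name):
    m=mask.astype(np.uint8)*255
    cs,_=cv2.findContours(m,cv2.RETR_EXTERNAL,cv2.CHAIN_APPROX_NONE)
    for c in sorted(cs,key=cv2.contourArea)[::-1][:1]:
        P=cast(d,c.reshape(-1,2),h)
        r=cv2.minAreaRect((P[:,:2]*1000).astype(np.float32)); print(name,r,cv2.boundingRect(c))
H,W=C.shape[:2];u,v=np.meshgrid(np.arange(W),np.arange(H))
win=lambda a,b,c,e:(u>a)&(u<b)&(v>c)&(v<e)
blue=(hsv[...,0]>108)&(hsv[...,0]<150)&(hsv[...,1]>100)
rect(win(342,412,198,284)&~blue&(hsv[...,2]>60)&(C[...,2]<.03),.004,"mat")
rect(win(155,222,195,280)&(C[...,2]>.045)&(C[...,2]<.08),.06,"crate")
rect(win(230,335,110,235)&(C[...,2]>.15)&(C[...,2]<.18),.164,"deck")
rect(win(170,220,130,180)&(C[...,2]>.05),.102,"burner")
rect(win(295,322,240,265)&(C[...,2]>.055),.07,"spool")
rect(win(350,420,120,172)&(C[...,2]>.05),.2,"pot")
E
```

```text
side table z 0.0004862866709151037 0.9958648681640625
top table z 0.001780087310052747 0.9959920247395834
mat ((410.7951965332031, -312.3228759765625), (209.50230407714844, 265.8971862792969), 86.49046325683594) (349, 202, 63, 82)
crate ((445.540771484375, 309.72637939453125), (201.4634246826172, 142.5570068359375), 8.807400703430176) (162, 202, 54, 70)
deck ((675.6591186523438, 24.613388061523438), (115.69693756103516, 211.3284912109375), 18.40462875366211) (239, 126, 74, 56)
burner ((704.7644653320312, 270.9577941894531), (88.31993103027344, 86.20903778076172), 66.23554992675781) (182, 136, 34, 35)
spool ((387.62799072265625, -67.3753662109375), (43.72111892700195, 46.59000015258789), 87.55110931396484) (302, 244, 15, 16)
pot ((697.9750366210938, -290.853759765625), (93.83283996582031, 156.53472900390625), 42.88619613647461) (355, 125, 56, 39)
```

```bash
python3 - <<'E'
from h import *
# clean face plane fit
for n in("side","top"):
    d=load(n+"0.npz");C=cloud(d);f=d["frame"].astype(int)
    w=(f.min(-1)>120)&(f.max(-1)-f.min(-1)<45)
    X=C[...,0];Y=C[...,1];Z=C[...,2]
    m=w&(X>.4)&(X<.75)&(Y>-.15)&(Y<.22)&(Z>.065)&(Z<.155)
    P=C[m]
    rng=np.random.default_rng(0);best=None;bc=0
    for i in range(500):
        a=P[rng.choice(len(P),3,False)];nn=np.cross(a[1]-a[0],a[2]-a[0]);L=np.linalg.norm(nn)
        if L<1e-5: continue
        nn/=L
        nn*=np.sign(nn[2])
        if abs(nn[2]-.819)>.06: continue
        c=(np.abs((P-a[0])@nn)<.003).sum()
        if c>bc:bc=c;best=(nn,a[0])
    nn,p=best
    for _ in range(3):
        I=P[np.abs((P-p)@nn)<.004];p=I.mean(0);nn=np.linalg.svd(I-p)[2][2];nn*=np.sign(nn[2])
    print(n,len(P),len(I),nn,p,np.degrees(np.arccos(nn[2])),"yaw(up-slope)",np.degrees(np.arctan2(-nn[1],-nn[0])))
E
```

```text
side 2303 1486 [-0.5439 -0.1809  0.8194] [ 0.5883 -0.026   0.1126] 34.975117487941986 yaw(up-slope) 18.39803189415228
top 1905 1631 [-0.5411 -0.1798  0.8215] [ 0.5716 -0.0087  0.1073] 34.7622250398567 yaw(up-slope) 18.38392734211892
```

View pics/side0c.png

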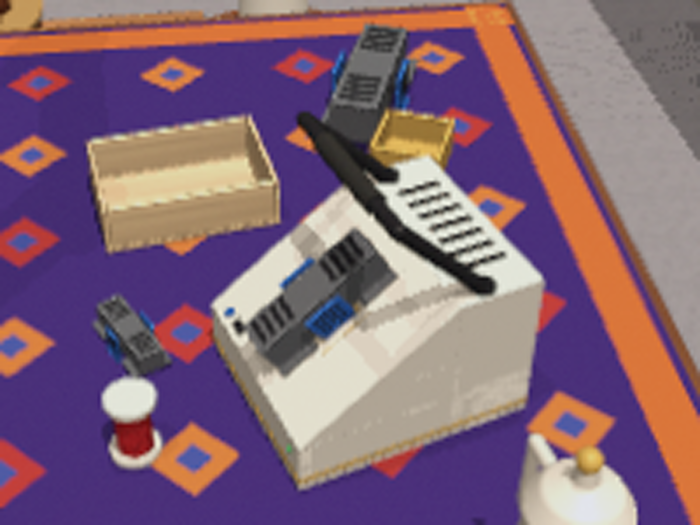

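View pics/top0c.png

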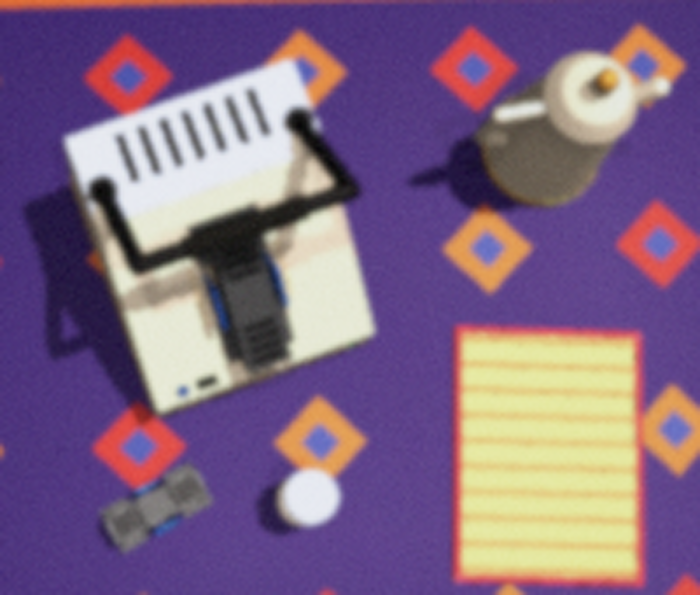

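```bash
cat > m.py <<'E'
from h import *
yaw=np.radians(18.39);t=np.radians(35)
xh=np.array([np.cos(yaw),np.sin(yaw),0]);by=np.array([-np.sin(yaw),np.cos(yaw),0])
bz=-xh*np.sin(t)+np.array([0,0,np.cos(t)]);bx=np.cross(by,bz)
B=np.c_[bx,by,bz]
E
python3 - <<'E'
from m import *
print(B)
p0s=np.array([.5883,-.026,.1126]);p0t=np.array([.5716,-.0087,.1073])
print("plane offs",p0s@bz,p0t@bz)
off=(p0s@bz+p0t@bz)/2
for n in("side","top"):
    d=load(n+"0.npz");C=cloud(d);f=d["frame"].astype(int)
    L=C@B; L[...,2]-=off
    on=(np.abs(C[...,0]-.57)<.2)&(np.abs(C[...,1]-0.02)<.15)
    white=on&(f.min(-1)>110)&(np.abs(L[...,2])<.004)
    print(n,"face x",np.percentile(L[white][:,0],[0.5,2,98,99.5]),"y",np.percentile(L[white][:,1],[.5,1,99,99.5]))
    hsv=cv2.cvtColor(d["frame"],cv2.COLOR_RGB2HSV)
    xm=np.percentile(L[white][:,0],[1,99]).mean();ym=np.percentile(L[white][:,1],[1,99]).mean()
    near=on&(np.abs(L[...,0]-xm)<.11)&(np.abs(L[...,1]-ym)<.06)
    top=near&(L[...,2]>.028)&(L[...,2]<.042)&(f.max(-1)<140)
    print(" top x",np.percentile(L[top][:,0],[1,50,99]),"y",np.percentile(L[top][:,1],[2,50,98]),"z",np.median(L[top][:,2]),top.sum())
    bl=near&(hsv[...,0]>95)&(hsv[...,0]<130)&(hsv[...,1]>110)&(L[...,2]>.004)&(L[...,2]<.045)
    k,lab,st,ce=cv2.connectedComponentsWithStats(bl.astype(np.uint8))
    for i in range(1,k):
        if st[i,4]>8:
            q=L[lab==i];print("  blue",st[i,4],ce[i],q.mean(0),q.min(0),q.max(0))
    hb=on&(L[...,2]>.07)&(f.max(-1)<90)
    q=C[hb]; print(" handle z",np.percentile(q[:,2],[5,50,95]))
    E=None
d=load("top0.npz");f=d["frame"];hsv=cv2.cvtColor(f,cv2.COLOR_RGB2HSV)
m=np.zeros(f.shape[:2],np.uint8);m[195:285,340:412]=255
red=(((hsv[...,0]<12)|(hsv[...,0]>168))&(hsv[...,1]>130)&(hsv[...,2]>100)).astype(np.uint8)*255&m
yel=((hsv[...,0]>15)&(hsv[...,0]<35)&(hsv[...,2]>150)).astype(np.uint8)*255&m
for nm,mm in(("red",red),("yel",yel)):
    cs,_=cv2.findContours(mm,cv2.RETR_EXTERNAL,cv2.CHAIN_APPROX_NONE);c=max(cs,key=cv2.contourArea)
    P=cast(d,c.reshape(-1,2),.004);print(nm,cv2.minAreaRect((P[:,:2]*1000).astype(np.float32)))
E
```

```text
[[ 0.7773 -0.3155 -0.5443]
 [ 0.2584  0.9489 -0.181 ]
 [ 0.5736  0.      0.8192]]
plane offs -0.22326125793860926 -0.2216437141480773
side face x [0.4103 0.4131 0.6004 0.6052] y [-0.2965 -0.2957 -0.0872 -0.0858]
 top x [0.4385 0.5074 0.5753] y [-0.22   -0.1948 -0.1712] z 0.034177358057546126 473
  blue 17 [254.4706 207.4706] [ 0.5074 -0.1622  0.0312] [ 0.4892 -0.1648  0.0272] [ 0.5256 -0.1572  0.0362]
  blue 86 [263.6744 219.8953] [ 0.5071 -0.2202  0.0215] [ 0.4874 -0.2242  0.006 ] [ 0.5261 -0.2091  0.034 ]
 handle z [0.2354 0.2621 0.2669]
top face x [0.3159 0.4131 0.611  0.6148] y [-0.2939 -0.2926 -0.0854 -0.0847]
 top x [0.439  0.5034 0.56  ] y [-0.2098 -0.1877 -0.1607] z 0.035519679917602826 518
  blue 13 [298.2308 189.6923] [ 0.5075 -0.2163  0.0176] [ 0.4939 -0.2172  0.0069] [ 0.5224 -0.2144  0.0271]
  blue 23 [282.2609 197.3043] [ 0.5086 -0.1609  0.0312] [ 0.4893 -0.1655  0.0218] [ 0.5288 -0.1584  0.0388]
 handle z [0.2413 0.2651 0.2709]
red ((419.7020568847656, -302.2220153808594), (181.5474090576172, 242.86866760253906), 86.51094055175781)
yel ((421.0742492675781, -300.28375244140625), (164.188720703125, 223.80282592773438), 86.54180908203125)
```

```bash
cat >> m.py <<'E'
off=-0.2225
O=B@np.array([.507,-.190,off])
Rg=np.c_[-bz,-bx,by]  # tool at bay
from scipy.spatial.transform import Rotation as Rn
def state():
    from plant import telemetry
    s=telemetry.sense(); return s,np.array(s["eef_pos"]),np.array(s["tool_rot"])
def delta(p,R,tp,tR):
    print("turn(rad, tool)",Rn.from_matrix(R.T@tR).as_rotvec(),"| shift cm before turn",R.T@(tp-p)*100,"| after turn",tR.T@(tp-p)*100)
def dn(yawdeg): # tool down, tool y = -(axis at yaw)
    a=np.radians(yawdeg); x=np.array([np.cos(a),np.sin(a),0]);y=np.array([-np.sin(a),np.cos(a),0]);return np.c_[[0,0,-1.],-x,y]
E
python3 - <<'E'
from m import *
s,p,R=state()
print(O,O+.15*bz)
delta(p,R,O+.16*bz,Rg)
E
```

```text
[ 0.5751 -0.009   0.1085] [ 0.4935 -0.0362  0.2314]
turn(rad, tool) [-0.5521 -0.1759 -0.5946] | shift cm before turn [ -0.8293 -48.2231 -56.5556] | after turn [  4.9943  -8.7486 -73.6424]
```

Emit:
{"method": "send_rows", "body": {
  "plan": [
    [-5,0,0,0,0,0],
    [-5,0,0,0,0,0],
    [-5,-2,-2,0,0,0],
    [0,-3.2,-3.8,0,0,0],
    [0,-3.2,-3.8,0,0,0],
    [0,-3.2,-3.8,0,0,0],
    [0,-3.2,-3.8,0,0,0],
    [0,-3.2,-3.8,0,0,0],
    [0,-3.2,-3.8,0,0,0],
    [0,-3.2,-3.8,0,0,0]
  ],
  "grip": 0
}}

```text
t: 1.35
eef_pos: [0.3267, 0.2906, 0.3811]
tool_rot: [[-0.0, -0.969, 0.247], [-0.0, 0.247, 0.969], [-1.0, 0.0, -0.0]]
contact_force: [0.9, 0.4, -0.8]
finger_gap: 0.0853
```

Emit:
{"method": "send_rows", "body": {
  "plan": [
    [0,-3.2,-3.8,0,0,0],
    [0,-3.2,-3.8,0,0,0],
    [0,-3.2,-3.8,0,0,0],
    [0,-3.2,-3.8,0,0,0],
    [0,-3.2,-3.8,0,0,0],
    [0,-3.2,-3.8,0,0,0],
    [0,-3.2,-3.8,0,0,0],
    [0,0,0,0,0,0]
  ]
}}

```text
t: 2.35
eef_pos: [0.4782, -0.025, 0.3807]
tool_rot: [[-0.001, -0.967, 0.254], [-0.002, 0.254, 0.967], [-1.0, 0.0, -0.002]]
contact_force: [-0.9, 0.7, -0.6]
finger_gap: 0.0854
```

```bash
python3 - <<'E'
from m import *
s,p,R=state()
print(s["t"],p,R,s["joint_positions"])
delta(p,R,O+.16*bz,Rg)
E
```

```text
2.35 [ 0.4782 -0.025   0.3807] [[-0.0009 -0.9671  0.2543]
 [-0.0016  0.2543  0.9671]
 [-1.      0.0004 -0.0017]] [-0.1873  0.0374  0.1888  1.7744 -0.0056  1.3313  1.3163]
turn(rad, tool) [-0.5594 -0.178  -0.5945] | shift cm before turn [14.1129 -1.2923 -0.9736] | after turn [11.8646  7.6587 -1.5388]
```

Emit:
{"method": "send_rows", "body": {
  "plan": [
    [0,0,0,-0.0932,-0.0297,-0.0991],
    [0,0,0,-0.0932,-0.0297,-0.0991],
    [0,0,0,-0.0932,-0.0297,-0.0991],
    [0,0,0,-0.0932,-0.0297,-0.0991],
    [0,0,0,-0.0932,-0.0297,-0.0991],
    [0,0,0,-0.0932,-0.0297,-0.0991],
    [0,0,0,0,0,0],
    [0,0,0,0,0,0]
  ]
}}

```text
t: 3.35
eef_pos: [0.4762, -0.0188, 0.3813]
tool_rot: [[0.515, -0.805, -0.295], [0.175, -0.239, 0.955], [-0.839, -0.544, 0.018]]
contact_force: [-0.6, 0.1, 0.1]
finger_gap: 0.0855
```

```bash
python3 - <<'E'
from m import *
s,p,R=state()
print(s["t"],p,s["joint_positions"])
delta(p,R,O+.16*bz,Rg)
E
```

```text
3.35 [ 0.4762 -0.0188  0.3813] [ 0.0087 -0.3031  0.1365  2.1867 -0.31    0.7594  2.1868]
turn(rad, tool) [-0.0275  0.0026 -0.0357] | shift cm before turn [12.1636  7.2079 -2.4264] | after turn [11.9037  7.7007 -2.1898]
```

Emit:
{"method": "send_rows", "body": {
  "plan": [
    [0,2.5,-0.8,0,0,0],
    [0,2.5,-0.8,0,0,0],
    [2,2.4,-0.7,0,0,0],
    [3,0,0,0,0,0],
    [3,0,0,0,0,0],
    [3,0,0,0,0,0],
    [0,0,0,0,0,0]
  ]
}}

```text
t: 4.22
eef_pos: [0.4883, -0.03, 0.2581]
tool_rot: [[0.509, -0.804, -0.308], [0.185, -0.247, 0.951], [-0.841, -0.541, 0.023]]
contact_force: [-0.7, 1.3, 0.5]
finger_gap: 0.0854
```

```bash
python3 - <<'E'
from m import *
s,p,R=state()
print(s["t"],p,s["joint_positions"])
delta(p,R,O+.16*bz,Rg)
E
```

```text
4.225 [ 0.4883 -0.03    0.2581] [-0.0044 -0.1136  0.2121  2.3415 -0.5988  0.489   2.5634]
turn(rad, tool) [-0.0192  0.0144 -0.0396] | shift cm before turn [ 1.3948  1.2104 -0.7959] | after turn [ 1.3567  1.2797 -0.7522]
```

Emit:
{"method": "send_rows", "body": {
  "plan": [
    [0,0,0,0.17,0,0],
    [0,0,0,0.17,0,0],
    [0,0,0,0.17,0,0],
    [0,0,0,0.17,0,0],
    [0,0,0,0.17,0,0],
    [0,0,0,0.17,0,0],
    [0,0,0,0.17,0,0],
    [0,0,0,0.17,0,0],
    [0,0,0,0.17,0,0],
    [0,0,0,0.17,0,0]
  ]
}}

```text
t: 5.48
eef_pos: [0.4886, -0.035, 0.261]
tool_rot: [[0.515, -0.188, 0.836], [0.179, 0.978, 0.11], [-0.838, 0.093, 0.537]]
contact_force: [-0.5, -0.8, 0.9]
finger_gap: 0.0854
```

Emit:
{"method": "send_rows", "body": {
  "plan": [
    [0,0,0,0.17,0,0],
    [0,0,0,0.17,0,0],
    [0,0,0,0.17,0,0],
    [0,0,0,0.17,0,0],
    [0,0,0,0.17,0,0],
    [0,0,0,0.17,0,0],
    [0,0,0,0.17,0,0],
    [0,0,0,0.17,0,0],
    [0,0,0,0,0,0]
  ]
}}

```text
t: 6.6
eef_pos: [0.4886, -0.0351, 0.2607]
tool_rot: [[0.515, 0.776, 0.365], [0.178, 0.319, -0.931], [-0.839, 0.544, 0.026]]
contact_force: [-0.8, -0.1, -0.2]
finger_gap: 0.0853
```

```bash
cat >> m.py <<'E'
Rg2=np.c_[-bz,bx,-by]
def dn2(yawdeg): # tool down, tool y = +(axis at yaw)
    a=np.radians(yawdeg); x=np.array([np.cos(a),np.sin(a),0]);y=np.array([-np.sin(a),np.cos(a),0]);return np.c_[[0,0,-1.],x,-y]
E
python3 - <<'E'
from m import *
s,p,R=state()
print(s["t"],p,s["joint_positions"])
delta(p,R,O+.16*bz,Rg2)
E
```

```text
6.6 [ 0.4886 -0.0351  0.2607] [ 0.3385 -0.1045 -0.1     2.3318 -0.6724  0.5099 -0.4258]
turn(rad, tool) [ 0.0577 -0.0079  0.0345] | shift cm before turn [ 1.6944 -1.2807  0.1898] | after turn [ 1.6511 -1.3257  0.2518]
```

Emit:
{"method": "send_rows", "body": {
  "plan": [
    [0,0,0,0.058,-0.008,0.034],
    [1.65,-1.33,0.25,0,0,0],
    [3,0,0,0,0,0],
    [3,0,0,0,0,0],
    [2,0,0,0,0,0],
    [0,0,0,0,0,0]
  ]
}}

```text
t: 7.35
eef_pos: [0.5311, -0.0226, 0.1722]
tool_rot: [[0.542, 0.778, 0.317], [0.183, 0.259, -0.948], [-0.82, 0.572, -0.002]]
contact_force: [0.4, -0.0, 0.9]
finger_gap: 0.0852
```

```bash
python3 - <<'E'
from m import *
s,p,R=state()
print(s["t"],p,s["joint_positions"])
delta(p,R,O+.08*bz,Rg2)
from plant import eyes
for n in("side","top"):
    d=eyes.snapshot(n)
    x0,y0=(200,110) if n=="side" else (220,110)
    cv2.imwrite(f"pics/{n}1c.png",cv2.resize(d["frame"][y0:y0+150,x0:x0+150,::-1],None,fx=4,fy=4,interpolation=cv2.INTER_CUBIC)); np.savez(f"{n}1.npz",**d)
E
```

```text
7.35 [ 0.5311 -0.0226  0.1722] [ 0.2864  0.1415 -0.1128  2.3694 -1.2663  0.2774  0.1109]
turn(rad, tool) [ 0.0002 -0.0028  0.0023] | shift cm before turn [-0.1425  0.1175  0.1006] | after turn [-0.142   0.1178  0.101 ]
```

View pics/side1c.png

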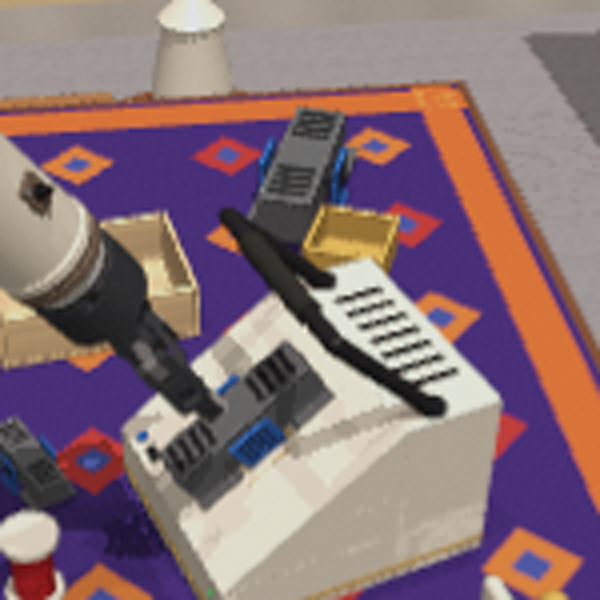

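View pics/top1c.png

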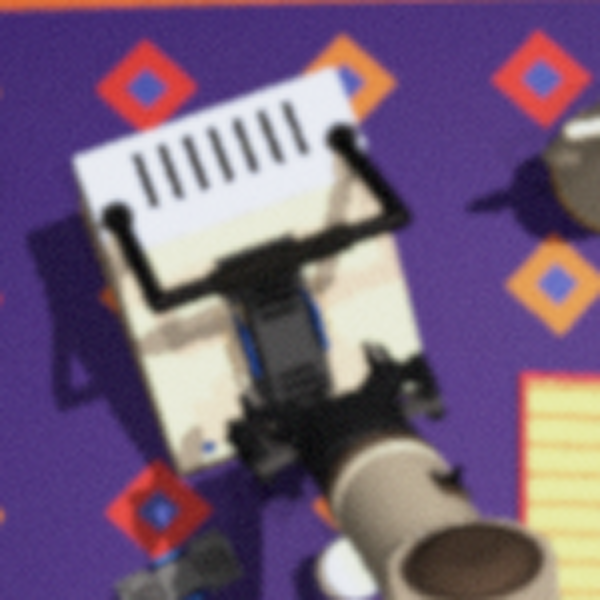

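The side view shows the gripper square to the slope over the cover, with the fingers at about (180,390). The top view shows the open fingers straddling the cover line at (250,440) and (425,390). Several joints are near their limits, so I'll move in small steps and check each one.

Emit:
{"method": "send_rows", "body": {
  "plan": [
    [0,0.12,0.1,0,0,0],
    [1,0,0,0,0,0],
    [1,0,0,0,0,0],
    [0,0,0,0,0,0]
  ]
}}

```text
t: 7.95
eef_pos: [0.5433, -0.0204, 0.1576]
tool_rot: [[0.544, 0.778, 0.314], [0.181, 0.257, -0.949], [-0.82, 0.573, -0.001]]
contact_force: [-0.4, -0.1, 0.6]
finger_gap: 0.0851
```

```bash
python3 - <<'E'
from m import *
s,p,R=state()
print(s["t"],p,s["joint_positions"])
delta(p,R,O+.062*bz,Rg2)
# FK check, xArm7
def T(al,a,d,th):
    ca,sa,c,t_=np.cos(al),np.sin(al),np.cos(th),np.sin(th)
    return np.array([[c,-t_,0,a],[t_*ca,c*ca,-sa,-d*sa],[t_*sa,c*sa,ca,d*ca],[0,0,0,1]])
def fk(q,tool):
    al=[0,-np.pi/2,np.pi/2,np.pi/2,np.pi/2,np.pi/2,-np.pi/2];a=[0,0,0,.0525,.0775,0,.076];d=[.267,0,.293,0,.3425,0,.097]
    M=np.eye(4)
    for i in range(7):M=M@T(al[i],a[i],d[i],q[i])
    return M
q=[-1.0578,0.5019,-0.4268,1.5515,0.2208,1.1383,-0.2103];M=fk(q,0);print(M[:3,3],M[:3,2], "meas",[.1606,.6291,.2302])
q=s["joint_positions"];M=fk(q,0);print(M[:3,3],M[:3,2],p,R[:,0])
E
```

```text
7.95 [ 0.5433 -0.0204  0.1576] [ 0.3265  0.1954 -0.1723  2.3556 -1.3974  0.2428  0.2398]
turn(rad, tool) [-0.0017 -0.0005  0.0007] | shift cm before turn [-0.2401 -0.0475 -0.08  ] | after turn [-0.2401 -0.0472 -0.08  ]
[ 0.1001 -0.5808  0.3125] [-0.0055  0.0395 -0.9992] meas [0.1606, 0.6291, 0.2302]
[0.4206 0.1374 0.868 ] [ 0.8527 -0.0872  0.515 ] [ 0.5433 -0.0204  0.1576] [ 0.5436  0.1812 -0.8196]
```

```bash
cat > kin.py <<'E'
import numpy as np
from scipy.spatial.transform import Rotation as Rn
np.set_printoptions(precision=4,suppress=True)
def rz(t):return Rn.from_euler('z',t).as_matrix()
def ry(t):return Rn.from_euler('y',t).as_matrix()
# par: d1,a? ; chain z-y-z-y-z-y-z, with offsets
def fk(q,sg,L):
    d1,d3,a4,d5,a5,a7,d7,b=L[:8]
    R=np.eye(3);p=np.zeros(3)
    p=p+R@[0,0,d1]; R=R@rz(sg[0]*q[0]); R=R@ry(q[1])
    R=R@rz(sg[1]*q[2]); p=p+R@[a4,0,d3]; R=R@ry(q[3])
    p=p+R@[-a5 if 0 else a5,0,d5]; R=R@rz(sg[2]*q[4]); p=p+R@[b,0,0]; R=R@ry(q[5]); p=p+R@[a7,0,d7]; R=R@rz(sg[3]*q[6])
    return p,R
D=[([-1.0578,.5019,-.4268,1.5515,.2208,1.1383,-.2103],[.1606,.6291,.2302],[[-.0006,-.969,.2471],[-.002,.2471,.969],[-1,.0001,-.0021]]),
([-.1873,.0374,.1888,1.7744,-.0056,1.3313,1.3163],[.4782,-.025,.3807],[[-.0009,-.9671,.2543],[-.0016,.2543,.9671],[-1,.0004,-.0017]]),
([.0087,-.3031,.1365,2.1867,-.31,.7594,2.1868],[.4762,-.0188,.3813],[[.515,-.805,-.295],[.175,-.239,.955],[-.839,-.544,.018]]),
([-.0044,-.1136,.2121,2.3415,-.5988,.489,2.5634],[.4883,-.03,.2581],[[.509,-.804,-.308],[.185,-.247,.951],[-.841,-.541,.023]]),
([.3385,-.1045,-.1,2.3318,-.6724,.5099,-.4258],[.4886,-.0351,.2607],[[.515,.776,.365],[.178,.319,-.931],[-.839,.544,.026]]),
([.2864,.1415,-.1128,2.3694,-1.2663,.2774,.1109],[.5311,-.0226,.1722],[[.542,.778,.317],[.183,.259,-.948],[-.82,.572,-.002]]),
([.3265,.1954,-.1723,2.3556,-1.3974,.2428,.2398],[.5433,-.0204,.1576],[[.544,.778,.314],[.181,.257,-.949],[-.82,.573,-.001]])]
E
python3 - <<'E'
from kin import *
import itertools
from scipy.optimize import least_squares
# direction check: tool x vs R[:,2]; base yaw offset psi free
for sg in itertools.product([1,-1],repeat=3):
    sg=list(sg)+[1]
    def res(x):
        r=[]
        for q,p,R in D:
            pp,RR=fk(q,sg,x[:8]);Z=rz(x[8])
            r+=list((Z@pp-p)*3); r+=list(Z@RR[:,2]-np.array(R)[:,0])
        return r
    best=min((least_squares(res,[.267,.293,.05,.34,-.08,.07,.27,0,psi]) for psi in(0,1.5,3,-1.5)),key=lambda o:o.cost)
    print(sg,best.cost,best.x)
E
```

```text
[1, 1, 1, 1] 1.6578250669706942 [ 0.0052 -2.2622  0.4295 -0.5867 -1.8134 -0.2154 -1.266   0.6935 -0.1701]
[1, 1, -1, 1] 0.8630917426244314 [ 0.0952 -2.3733  0.6694 -0.6424 -1.5826 -0.0723 -1.3522  0.4833 -0.1201]
[1, -1, 1, 1] 0.9060524523745115 [ 1.8705  0.0932  0.6114  0.6553  1.0996  0.7592  0.6848 -0.4004  0.5254]
[1, -1, -1, 1] 1.969078197739469 [ 0.801  -1.0962  1.0376 -0.364   0.1743  0.4135 -0.2771 -0.5069  0.0544]
[-1, 1, 1, 1] 1.2687016058206986 [ 0.6125  1.134  -0.2449  0.5489  0.4322  0.0495  1.1407 -0.314   0.4357]
[-1, 1, -1, 1] 0.9759564551851706 [-0.4328 -0.4956  0.1615  0.1703 -1.0456 -0.1443 -0.8674  0.5317  0.0129]
[-1, -1, 1, 1] 0.6982499927965256 [-0.169   0.0866  0.0203  0.2494 -0.5556 -0.1821 -0.1933  0.236   0.1608]
[-1, -1, -1, 1] 0.0016227867530900812 [ 0.33    0.4843  0.008   0.4611 -0.0123 -0.0055  0.3299  0.007  -0.039 ]
```

```bash
cat >> kin.py <<'E'
S=[-1,1,-1,1,-1,1,-1]
def fk2(q,x):
    # offsets after each joint; x: o1(3)... ; base yaw fixed 0
    Z=rz(x[0]);p=np.zeros(3);R=Z
    o=np.array(x[1:13]).reshape(4,3)
    p=p+R@[0,0,x[13]];R=R@rz(-q[0])@ry(q[1]+x[15]);p=p+R@o[0]
    R=R@rz(-q[2]);p=p+R@o[1];R=R@ry(q[3]+x[16])
    p=p+R@o[2];R=R@rz(-q[4]);R=R@ry(q[5]+x[17]);p=p+R@o[3];R=R@rz(x[18]*0-q[6]+x[14])
    # tool axes: x=col2
    return p,np.c_[R[:,2],R[:,0],R[:,1]]
E
python3 - <<'E'
from kin import *
from scipy.optimize import least_squares
def res(x,reg=.01):
    r=[]
    for q,p,R in D:
        pp,RR=fk2(q,x); r+=list((pp-p)*3); r+=list((RR-np.array(R)).ravel())
    x0=np.zeros(19); x0[[3,9,12,13]]=x[[3,9,12,13]];x0[14]=x[14]
    return r+list(reg*(x-x0))
for ps in(0,1.5,3.1,-1.5):
    x=np.zeros(19);x[3]=.48;x[9]=.46;x[12]=.33;x[13]=.33;x[14]=ps
    o=least_squares(res,x);print(o.cost,o.x)
    r=np.array(res(o.x))[:-19].reshape(7,12); print(np.abs(r).max(1))
    np.save(f"kx.npy",o.x) if o.cost<.01 else 0
E
```

```text
2.0831672150016703e-06 [-0.0002  0.0001 -0.015   0.5058  0.0004 -0.0056  0.     -0.0001 -0.0056
  0.4704 -0.0002 -0.0005  0.3591  0.346   1.5707 -0.0008  0.0006  0.0002
  0.    ]
[0.0003 0.0002 0.0004 0.0004 0.0005 0.0004 0.0005]
2.083167215001274e-06 [-0.0002  0.0001 -0.015   0.5058  0.0004 -0.0056  0.     -0.0001 -0.0056
  0.4704 -0.0002 -0.0005  0.3591  0.346   1.5707 -0.0008  0.0006  0.0002
  0.    ]
[0.0003 0.0002 0.0004 0.0004 0.0005 0.0004 0.0005]
2.0831672150382452e-06 [-0.0002  0.0001 -0.015   0.5058  0.0004 -0.0056 -0.     -0.0001 -0.0056
  0.4704 -0.0002 -0.0005  0.3591  0.346   1.5707 -0.0008  0.0006  0.0002
  0.    ]
[0.0003 0.0002 0.0004 0.0004 0.0005 0.0004 0.0005]
2.083167215001541e-06 [-0.0002  0.0001 -0.015   0.5058  0.0004 -0.0056 -0.     -0.0001 -0.0056
  0.4704 -0.0002 -0.0005  0.3591  0.346   1.5707 -0.0008  0.0006  0.0002
  0.    ]
[0.0003 0.0002 0.0004 0.0004 0.0005 0.0004 0.0005]
```

```bash
cat >> kin.py <<'E'
lo=np.array([-2.88,-.31,-1.54,.2,-1.41,.19,-2.57]);hi=np.array([2.88,2.03,1.56,2.42,4.55,2.02,2.57])
import os
K=np.load("kx.npy") if os.path.exists("kx.npy") else None
from scipy.optimize import least_squares
def ik(p,R,q0,m=.0,w=0):
    def f(q):
        pp,RR=fk2(q,K);return np.r_[(pp-p)*5,(RR-R).ravel(),w*(q-q0)]
    q0=np.clip(q0,lo+m+1e-4,hi-m-1e-4)
    o=least_squares(f,q0,bounds=(lo+m,hi-m));pp,RR=fk2(o.x,K)
    return o.x,np.linalg.norm(pp-p)+np.abs(RR-R).max()
E
python3 - <<'E'
from m import *; from kin import *
rng=np.random.default_rng(1)
qc=np.array([.3265,.1954,-.1723,2.3556,-1.3974,.2428,.2398])
for h in(.062,.03,.003):
  print("h",h)
  x,e=ik(O+h*bz,Rg2,qc);print(" from cur",e,x)
  for nm,RR in(("Rg",Rg),("Rg2",Rg2)):
    sol=[]
    for i in range(60):
        x,e=ik(O+h*bz,RR,rng.uniform(lo,hi))
        if e<2e-4: sol.append(np.r_[np.min(np.minimum(x-lo,hi-x)),x])
    sol=sorted(sol,key=lambda s:-s[0]);print(nm,len(sol));
    for s in sol[:4]:print("   ",s)
E
```

```text
h 0.062
 from cur 5.332452776112225e-16 [ 0.3326  0.1886 -0.1782  2.3589 -1.3854  0.2433  0.2289]
Rg 23
    [ 0.0846  1.3646  0.6787 -1.4483  2.3354  1.4201  0.4047  0.7755]
    [ 0.0844  1.3479  0.6234 -1.4059  2.3356  1.3797  0.3452  0.7971]
    [ 0.0841  1.3259  0.5697 -1.3593  2.3359  1.3283  0.2875  0.83  ]
    [ 0.084   1.3199  0.5574 -1.3478  2.336   1.314   0.2743  0.84  ]
Rg2 27
    [ 0.0844  1.3516  0.6342 -1.4145  2.3356  1.3884  0.3568 -2.3495]
    [ 0.0841  1.3311  0.5811 -1.3697  2.3359  1.3405  0.2996 -2.3199]
    [ 0.0841  1.3301  0.5787 -1.3675  2.3359  1.338   0.2971 -2.3182]
    [ 0.0136  1.3857  0.7968 -1.5264  2.3351  1.4836  0.5316 -2.3894]
h 0.03
 from cur 0.021968478965619105 [ 0.423   0.2783 -0.3018  2.3153 -1.41    0.19    0.2642]
Rg 18
    [ 0.1036  1.2803  0.8172 -1.4167  2.3164  1.62    0.5125  0.6346]
    [ 0.1035  1.2739  0.7943 -1.3998  2.3165  1.6151  0.4875  0.6302]
    [ 0.1035  1.2702  0.7821 -1.3906  2.3165  1.6126  0.4743  0.6278]
    [ 0.1033  1.2587  0.7482 -1.3639  2.3167  1.6054  0.4373  0.6212]
Rg2 25
    [ 0.0752  1.2947  0.8802 -1.4603  2.
[... 208 characters left out ...]
2.3169  1.5981  0.3986 -2.5272]
h 0.003
 from cur 0.04632911555270783 [ 0.3542  0.3402 -0.2439  2.274  -1.41    0.19    0.261 ]
Rg 28
    [ 0.1238  1.214   0.8891 -1.3693  2.2962  1.7315  0.5555  0.5612]
    [ 0.1232  1.1774  0.7932 -1.291   2.2968  1.7314  0.4512  0.5172]
    [ 0.1231  1.1726  0.7831 -1.2819  2.2969  1.732   0.44    0.5118]
    [ 0.123   1.1665  0.7706 -1.2705  2.297   1.733   0.4263  0.505 ]
Rg2 27
    [ 0.0831 -0.2657  0.3678  0.4453  2.3369  4.4429  0.4113  0.6023]
    [ 0.0714 -0.7123  0.5542  1.0025  2.3486  4.4549  0.7031  0.488 ]
    [ 0.0712 -0.7234  0.5643  1.0184  2.3488  4.4542  0.7157  0.4839]
    [ 0.071  -0.732   0.5727  1.031   2.349   4.4535  0.7259  0.4806]
```

```bash
cat >> kin.py <<'E'
def jac(q):
    p0,R0=fk2(q,K);J=np.zeros((6,7))
    for i in range(7):
        d=np.zeros(7);d[i]=1e-6;p,R=fk2(q+d,K);J[:3,i]=(p-p0)/1e-6;J[3:,i]=Rn.from_matrix(R@R0.T).as_rotvec()/1e-6
    return J
def track(q,p,R,lam=1e-3,n=1,W=np.ones(7)):
    # local steps to pose with clamping
    for _ in range(n):
        pp,RR=fk2(q,K);e=np.r_[p-pp,Rn.from_matrix(R@RR.T).as_rotvec()]
        if np.abs(e).max()<1e-5:break
        free=np.ones(7,bool)
        for _ in range(4):
            J=jac(q)*np.where(free,W,0);dq=np.where(free,W,0)*(J.T@np.linalg.solve(J@J.T+lam**2*np.eye(6),e))
            qn=q+dq;bad=((qn<lo)|(qn>hi))&free
            if not bad.any():break
            free&=~bad
        q=np.clip(q+dq,lo,hi)
    return q
def rowsim(q,p,R,rows,**k):
    R=R.copy();p=p.copy()
    for r in rows:
        p0,R0=p.copy(),R.copy()
        p=p+R@(np.array(r[:3])/100)
        dR=Rn.from_rotvec(r[3:])
        for s in(.25,.5,.75,1):
            q=track(q,p0+(p-p0)*s,R0@Rn.from_rotvec(np.array(r[3:])*s).as_matrix(),n=6,**k)
        R=R@dR.as_matrix()
    return q,p,R
E
python3 - <<'E'
from kin import *
seq=[[[-5,0,0,0,0,0]]*2+[[-5,-2,-2,0,0,0]]+[[0,-3.2,-3.8,0,0,0]]*14,
[[0,0,0,-.0932,-.0297,-.0991]]*6,
[[0,2.5,-.8,0,0,0]]*2+[[2,2.4,-.7,0,0,0]]+[[3,0,0,0,0,0]]*3,
[[0,0,0,.17,0,0]]*18,
[[0,0,0,.058,-.008,.034],[1.65,-1.33,.25,0,0,0],[3,0,0,0,0,0],[3,0,0,0,0,0],[2,0,0,0,0,0]],
[[0,.12,.1,0,0,0],[1,0,0,0,0,0],[1,0,0,0,0,0]]]
q=np.array(D[0][0]);p,R=fk2(q,K)
for i,rows in enumerate(seq):
    q,p,R=rowsim(q,p,R,rows); print("sim",q);print("act",np.array(D[i+1][0]))
    q1,_,_=rowsim(np.array(D[i][0]),*fk2(np.array(D[i][0]),K),rows); print("1st",q1)
E
```

```text
sim [-0.2055  0.035   0.1984  1.7752 -0.0049  1.3324  1.3151]
act [-0.1873  0.0374  0.1888  1.7744 -0.0056  1.3313  1.3163]
1st [-0.2055  0.035   0.1984  1.7752 -0.0049  1.3324  1.3151]
sim [ 0.1532 -0.3045  0.0436  2.2063 -0.421   0.7409  2.3384]
act [ 0.0087 -0.3031  0.1365  2.1867 -0.31    0.7594  2.1868]
1st [ 0.053  -0.3093  0.1279  2.2086 -0.3707  0.7279  2.2909]
sim [-0.5654 -0.1742  0.7776  2.3927 -0.5167  0.3927  2.5686]
act [-0.0044 -0.1136  0.2121  2.3415 -0.5988  0.489   2.5634]
1st [-0.1663 -0.1277  0.3877  2.3747 -0.5841  0.4527  2.5699]
sim [-0.0668 -0.1089  0.3186  2.3814 -0.7311  0.4413 -0.2986]
act [ 0.3385 -0.1045 -0.1     2.3318 -0.6724  0.5099 -0.4258]
1st [ 0.311  -0.0999 -0.0842  2.3327 -0.6683  0.5085 -0.432 ]
sim [ 0.8161  0.2103 -0.6439  2.373  -1.3955  0.191   0.3363]
act [ 0.2864  0.1415 -0.1128  2.3694 -1.2663  0.2774  0.1109]
1st [ 0.2976  0.1379 -0.124   2.3687 -1.2568  0.2754  0.1008]
sim [ 0.722   0.2366 -0.5557  2.3449 -1.3955  0.191   0.3331]
act [ 0.3265  0.1954 -0.1723  2.3556 -1.3974  0.2428  0.2398]
1st [ 0.3046  0.1971 -0.1498  2.3556 -1.4026  0.2476  0.2454]
```

```bash
cat > srch.py <<'E'
from m import *; from kin import *
import sys
from multiprocessing import Pool
from scipy.spatial.transform import Slerp
def leg(q,p1,R1,lastp=None):
    p0,R0=lastp if lastp else fk2(q,K)
    a=np.linalg.norm(Rn.from_matrix(R0.T@R1).as_rotvec());n=int(max(np.linalg.norm(p1-p0)/.03,a/.12))+1
    sl=Slerp([0,1],Rn.from_matrix([R0,R1])); worst=0
    for s in np.arange(1,n+1)/n:
        q=track(q,p0+(p1-p0)*s,sl(s).as_matrix(),n=5,lam=2e-3)
    pp,RR=fk2(q,K)
    return q,np.linalg.norm(pp-p1)+np.abs(RR-R1).max()
def mar(q):return np.min(np.minimum(q-lo,hi-q))
qc=np.array([.3265,.1954,-.1723,2.3556,-1.3974,.2428,.2398])
def trial(seed):
    rng=np.random.default_rng(seed)
    q,_=leg(qc,O+.2*bz,Rg2); ws=[]
    for k in range(rng.integers(1,3)):
        p=np.array([rng.uniform(.3,.6),rng.uniform(-.3,.3),rng.uniform(.36,.5)])
        d=Rn.from_euler('zyx',[rng.uniform(-np.pi,np.pi),0,0]).as_matrix()
        tilt=rng.uniform(0,1.2);az=rng.uniform(-np.pi,np.pi)
        R=Rn.from_rotvec(tilt*np.array([np.cos(az),np.sin(az),0])).as_matrix()@d@dn2(0)
        q,e=leg(q,p,R); ws.append((p,R))
        if e>.02: return None
    out=[]
    for nm,RR in(("Rg",Rg),("Rg2",Rg2)):
        q1,e0=leg(q,O+.16*bz,RR)
        q2,e1=leg(q1,O+.003*bz,RR)
        if e1<.003 and e0<.01: out.append((mar(q2),mar(q1),seed,nm,q1,q2,ws))
    return out
if __name__=="__main__":
    x,e=ik(O+.003*bz,Rg,np.array([1.18,.79,-1.29,2.297,1.73,.45,.517]))
    for h in(.04,.08,.12,.16,.2,.24):
        x,e=leg(x,O+h*bz,Rg);print(h,e,x)
    with Pool() as P: r=[a for b in P.map(trial,range(600),chunksize=5) if b for a in b]
    r.sort(key=lambda a:-min(a[0],a[1]));print(len(r))
    for a in r[:6]:
        print(a[:6]); 
        for p,R in a[6]:print("   wp",p,R.ravel())
E
nproc; OMP_NUM_THREADS=1 timeout 560 python3 srch.py
```

```text
4
0.04 1.5360826279878153e-05 [ 1.2789  0.6965 -1.3644  2.3233  1.5421  0.3939  0.6631]
0.08 1.7154000136569967e-06 [ 1.4368  0.6578 -1.5144  2.3433  1.3117  0.4076  0.8733]
0.12 2.176832469252901e-08 [ 1.6033  0.3188 -1.5083  2.3541  0.1568  0.217   1.9368]
0.16 0.04112345696874759 [ 1.6087  0.3255 -1.5083  2.3356  0.1641  0.2393  1.9368]
0.2 0.08262821439642061 [ 1.6134  0.3317 -1.5083  2.3139  0.171   0.2649  1.9368]
0.24 0.1245475901098002 [ 1.617   0.3377 -1.5083  2.2878  0.1772  0.2955  1.9368]
0
```

```bash
cat >> m.py <<'E'
def Rt(deg): # Rg2 leaned by deg toward vertical
    return Rg2@Rn.from_rotvec([0,0,np.radians(deg)]).as_matrix()
E
python3 - <<'E'
from srch import *
for s in(5,10,-10):print(s,Rt(s)[:,0])
for dg in(5,8,10,12,15):
    sg=dg if Rt(dg)[2,0]<Rt(0)[2,0] else -dg
    R=Rt(sg); G=O+.0195*bz
    q,e=leg(qc,G-(.10)*R[:,0],R)
    out=[]
    for h in(.06,.04,.02,.0,-.0165):
        q,e=leg(q,G-h*R[:,0],R); out.append((round(e,4),round(mar(q),3)))
    print(sg,out,q)
E
```

```text
5 [ 0.61    0.2028 -0.766 ]
10 [ 0.671   0.2231 -0.7071]
-10 [ 0.401   0.1333 -0.9063]
-5 [(np.float64(0.0), np.float64(0.118)), (np.float64(0.0), np.float64(0.084)), (np.float64(0.0), np.float64(0.042)), (np.float64(0.0), np.float64(0.055)), (np.float64(0.0), np.float64(0.027))] [ 0.0848  0.3305  0.0158  2.2696 -1.3134  0.2174  0.104 ]
-8 [(np.float64(0.0), np.float64(0.16)), (np.float64(0.0), np.float64(0.13)), (np.float64(0.0), np.float64(0.089)), (np.float64(0.0), np.float64(0.047)), (np.float64(0.0), np.float64(0.011))] [ 0.1806  0.3338 -0.1106  2.2313 -0.7975  0.2015 -0.4104]
-10 [(np.float64(0.0), np.float64(0.189)), (np.float64(0.0), np.float64(0.167)), (np.float64(0.0), np.float64(0.126)), (np.float64(0.0), np.float64(0.085)), (np.float64(0.0), np.float64(0.051))] [ 0.1196  0.3344 -0.0529  2.2091 -0.6538  0.241  -0.5669]
-12 [(np.float64(0.0), np.float64(0.219)), (np.float64(0.0), np.float64(0.207)), (np.float64(0.0), np.float64(0.166)), (np.float64(0.0), np.float64(0.125)), (np.float64(0.0), np.float64(0.092))] [ 0.0722  0.3376 -0.0099  2.1859 -0.5409  0.282  -0.6903]
-15 [(np.float64(0.0), np.float64(0.265)), (np.float64(0.0), np.float64(0.263)), (np.float64(0.0), np.float64(0.229)), (np.float64(0.0), np.float64(0.189)), (np.float64(0.0), np.float64(0.156))] [ 0.0212  0.346   0.0331  2.1497 -0.4105  0.3457 -0.8331]
```

```bash
cat >> m.py <<'E'
G=O+.0195*bz
RT=Rt(-11)
E
python3 - <<'E'
from m import *
s,p,R=state()
delta(p,R,G-.06*RT[:,0],RT)
E
```

```text
turn(rad, tool) [-0.0017 -0.0006 -0.1913] | shift cm before turn [-1.8806  1.0962 -0.0828] | after turn [-2.0548  0.7188 -0.08  ]
```

Emit:
{"method": "send_rows", "body": {
  "plan": [
    [-1,0.5,0,-0.002,0,-0.096],
    [-1,0.5,-0.08,0,0,-0.096],
    [0,0,0,0,0,0],
    [0,0,0,0,0,0]
  ]
}}

```text
t: 8.45
eef_pos: [0.5436, -0.0108, 0.1689]
tool_rot: [[0.473, 0.817, 0.331], [0.184, 0.276, -0.943], [-0.862, 0.507, -0.02]]
contact_force: [0.2, 0.3, -0.6]
finger_gap: 0.0854
```

```bash
python3 - <<'E'
from m import *
s,p,R=state();print(s["joint_positions"])
delta(p,R,G+.0145*RT[:,0],RT)
E
```

```text
[ 0.157   0.1703 -0.0259  2.2921 -0.887   0.3161 -0.3031]
turn(rad, tool) [ 0.0058 -0.0256 -0.1126] | shift cm before turn [ 6.222  -0.753   0.9858] | after turn [ 6.2901 -0.0426  0.8275]
```

Emit:
{"method": "send_rows", "body": {
  "plan": [
    [0,0,0,0.002,-0.009,-0.038],
    [0,0,0,0.002,-0.009,-0.038],
    [0,0,0,0.002,-0.009,-0.038],
    [0,0,0.4,0,0,0],
    [0,0,0.4,0,0,0],
    [0,0,0,0,0,0]
  ]
}}

```text
t: 9.2
eef_pos: [0.5459, -0.0196, 0.1683]
tool_rot: [[0.384, 0.869, 0.313], [0.126, 0.286, -0.95], [-0.915, 0.404, 0.0]]
contact_force: [0.1, -0.9, -0.1]
finger_gap: 0.0854
```

```bash
python3 - <<'E'
from m import *
s,p,R=state();print(s["joint_positions"])
delta(p,R,G+.0145*RT[:,0],RT)
E
```

```text
[-0.0277  0.1857  0.1317  2.2154 -0.4978  0.4012 -0.7286]
turn(rad, tool) [-0.0027  0.0016  0.0028] | shift cm before turn [ 6.26    0.0528 -0.0922] | after turn [ 6.2603  0.0354 -0.0819]
```

Emit:
{"method": "send_rows", "body": {
  "plan": [
    [0.5,0.04,-0.08,-0.003,0,0],
    [1,0,0,0,0,0],
    [1,0,0,0,0,0],
    [1,0,0,0,0,0],
    [1,0,0,0,0,0],
    [0.8,0,0,0,0,0],
    [0,0,0,0,0,0]
  ]
}}

```text
t: 10.07
eef_pos: [0.5665, -0.0109, 0.1195]
tool_rot: [[0.383, 0.868, 0.317], [0.126, 0.291, -0.948], [-0.915, 0.403, 0.002]]
contact_force: [-0.2, 0.5, -0.1]
finger_gap: 0.0854
```

```bash
python3 - <<'E'
from m import *
s,p,R=state();print(s["joint_positions"])
delta(p,R,G+.0145*RT[:,0],RT)
from plant import eyes
for n in("side","top"):
    d=eyes.snapshot(n)
    x0,y0=(210,150) if n=="side" else (240,130)
    cv2.imwrite(f"pics/{n}2c.png",cv2.resize(d["frame"][y0:y0+110,x0:x0+110,::-1],None,fx=5.4,fy=5.4,interpolation=cv2.INTER_CUBIC)); np.savez(f"{n}2.npz",**d)
E
```

```text
[ 0.0242  0.3095  0.0504  2.2016 -0.6148  0.2949 -0.6178]
turn(rad, tool) [0.002  0.0008 0.004 ] | shift cm before turn [ 0.8926 -0.0109  0.09  ] | after turn [ 0.8925 -0.0143  0.0907]
```

View pics/side2c.png

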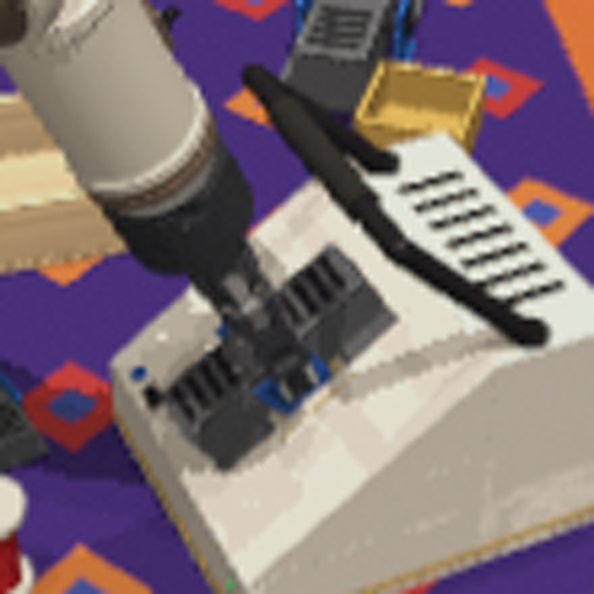

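View pics/top2c.png

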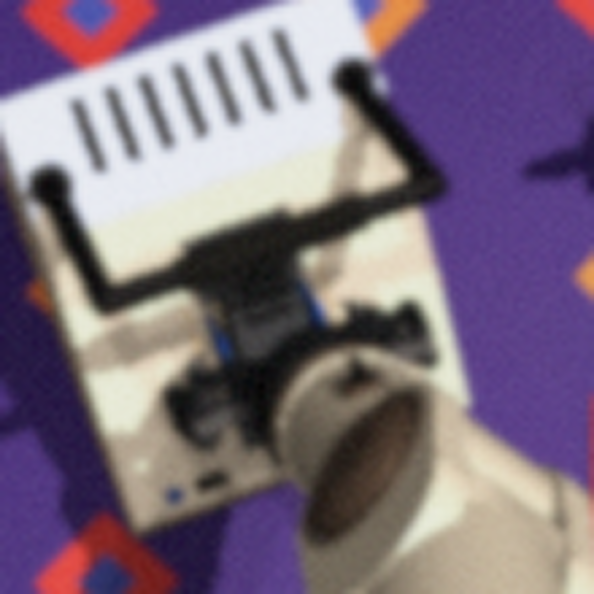

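The finger in the side view sits at about (290,375), on the middle of the near blue tab, and the handle is well clear. I'll advance the last 9 mm and squeeze.

Emit:
{"method": "send_rows", "body": {
  "plan": [
    [0.5,0,0.09,0.002,0,0],
    [0.4,0,0,0,0,0.002],
    [0,0,0,0,0,0]
  ]
}}

```text
t: 10.55
eef_pos: [0.5704, -0.0107, 0.1118]
tool_rot: [[0.385, 0.867, 0.315], [0.127, 0.288, -0.949], [-0.914, 0.406, 0.001]]
contact_force: [0.0, -0.2, -0.5]
finger_gap: 0.0854
```

Emit:
{"method": "send_rows", "body": {
  "plan": [
    [0,0,0,0,0,0],
    [0,0,0,0,0,0],
    [0,0,0,0,0,0],
    [0,0,0,0,0,0],
    [0,0,0,0,0,0],
    [0,0,0,0,0,0],
    [0,0,0,0,0,0],
    [0,0,0,0,0,0]
  ],
  "grip": 1
}}

```text
t: 11.55
eef_pos: [0.5701, -0.0106, 0.1133]
tool_rot: [[0.386, 0.867, 0.315], [0.128, 0.288, -0.949], [-0.914, 0.407, 0.001]]
contact_force: [-9.7, -1.3, 15.4]
finger_gap: 0.047
```

```bash
python3 - <<'E'
from m import *
s,p,R=state();print(s["t"],s["joint_positions"],s["contact_force"],s["wrist_torque"],s["finger_gap"])
delta(p,R,G+.0145*RT[:,0],RT)
from plant import eyes
for n in("side",):
    d=eyes.snapshot(n)
    x0,y0=(210,150)
    cv2.imwrite(f"pics/{n}3c.png",cv2.resize(d["frame"][y0:y0+110,x0:x0+110,::-1],None,fx=5.4,fy=5.4,interpolation=cv2.INTER_CUBIC))
print("tool-frame shift per cm along bay z",R.T@bz)
E
```

```text
11.55 [ 0.042   0.3263  0.0302  2.1992 -0.6385  0.2777 -0.5938] [-9.7045 -1.3138 15.404 ] [0.1485 1.2065 0.1556] 0.04703796060781309
turn(rad, tool) [0.0001 0.0008 0.    ] | shift cm before turn [ 0.1866 -0.0836  0.004 ] | after turn [ 0.1866 -0.0836  0.0041]
tool-frame shift per cm along bay z [-0.9816 -0.1908  0.0007]
```

View pics/side3c.png

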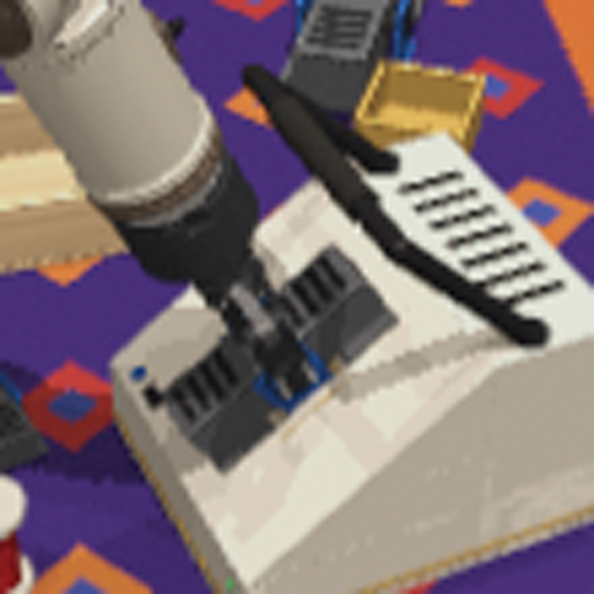

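Emit:
{"method": "send_rows", "body": {
  "plan": [
    [-0.49,-0.095,0,0,0,0],
    [-0.49,-0.095,0,0,0,0],
    [-0.49,-0.095,0,0,0,0],
    [-0.98,-0.19,0,0,0,0],
    [-0.98,-0.19,0,0,0,0],
    [-0.98,-0.19,0,0,0,0],
    [-0.98,-0.19,0,0,0,0],
    [-0.98,-0.19,0,0,0,0],
    [0,0,0,0,0,0]
  ]
}}

```text
t: 12.72
eef_pos: [0.5354, -0.0226, 0.1663]
tool_rot: [[0.387, 0.867, 0.315], [0.127, 0.288, -0.949], [-0.913, 0.407, 0.002]]
contact_force: [0.7, 0.1, -2.2]
finger_gap: 0.0464
```

```bash
python3 - <<'E'
from m import *
s,p,R=state();print(s["t"],s["joint_positions"],s["contact_force"],s["finger_gap"])
delta(p,R,G+.0145*RT[:,0]+.065*bz,RT)
from plant import eyes
for n in("side",):
    d=eyes.snapshot(n)
    x0,y0=(210,130)
    cv2.imwrite(f"pics/{n}4c.png",cv2.resize(d["frame"][y0:y0+110,x0:x0+110,::-1],None,fx=5.4,fy=5.4,interpolation=cv2.INTER_CUBIC))
E
```

```text
12.725 [-0.0119  0.1718  0.1251  2.2408 -0.5177  0.3902 -0.6951] [ 0.6847  0.1133 -2.1687] 0.04635414961207141
turn(rad, tool) [ 0.0004  0.0021 -0.0006] | shift cm before turn [ 0.1392 -0.1282 -0.0369] | after turn [ 0.1394 -0.1282 -0.0366]
```

View pics/side4c.png

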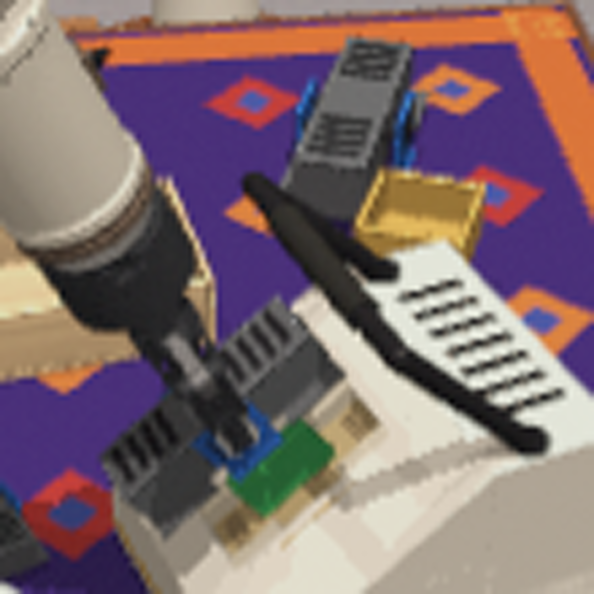

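```bash
cat >> m.py <<'E'
p0=np.array([.5701,-.0106,.1133]);R0=np.array([[.386,.867,.315],[.128,.288,-.949],[-.914,.407,.001]])
R0=Rn.from_matrix(R0).as_matrix()
oc=R0.T@(O-p0); Rc=R0.T@B   # cover in tool
def coverpose(yawdeg,pos):
    a=np.radians(yawdeg);Bc=np.array([[np.cos(a),-np.sin(a),0],[np.sin(a),np.cos(a),0],[0,0,1]])
    R=Bc@Rc.T; return pos-R@oc,R
E
python3 - <<'E'
from srch import *
s,p,R=state();q=np.array(s["joint_positions"])
print(oc)
for yw in(18.4,0,-3.5,30):
    qa,e=leg(q,np.array([.45,-.06,.3]),R)
    tp,tR=coverpose(yw,np.array([.42,-.302,.15]))
    qb,e1=leg(qa,tp,tR); tp2,_=coverpose(yw,np.array([.42,-.302,.014])); qd,e2=leg(qb,tp2,tR)
    print(yw,e,mar(qa),e1,mar(qb),e2,mar(qd),qd,tp2)
print("to via", R.T@(np.array([.45,-.06,.3])-p)*100)
tp,tR=coverpose(10,np.array([.42,-.302,.15]));delta(np.array([.45,-.06,.3]),R,tp,tR)
E
```

```text
[0.0065 0.0029 0.0001]
18.4 2.8986403886882474e-06 0.1163065804123711 7.627933679231467e-07 0.5414243589484415 5.649148985062334e-07 0.48538885704775225 [ 0.2189  0.6362  0.3302  1.9346 -0.0793  0.7304 -0.6862] [ 0.4185 -0.3024  0.0209]
0 2.8986403886882474e-06 0.1163065804123711 1.3706698433451204e-06 0.5756324332455911 5.815244648925255e-07 0.5203080366766821 [ 0.2485  0.654   0.3348  1.8997 -0.1455  0.7877 -0.9244] [ 0.4184 -0.3019  0.0209]
-3.5 2.8986403886882474e-06 0.1163065804123711 1.5688169062750543e-06 0.5807768691016086 5.873473256570734e-07 0.5255574591725927 [ 0.2545  0.6567  0.3358  1.8944 -0.1588  0.7967 -0.9689] [ 0.4184 -0.3018  0.0209]
30 2.8986403886882474e-06 0.1163065804123711 1.0695336827725617e-06 0.5146893130230901 5.688475520036766e-07 0.4580603296515062 [ 0.2027  0.6226  0.3283  1.9619 -0.042   0.6866 -0.5308] [ 0.4186 -0.3027  0.0209]
to via [-16.031   -3.0298   0.8974]
turn(rad, tool) [ 0.1475 -0.0157 -0.6101] | shift cm before turn [  8.7799 -15.5468  21.965 ] | after turn [15.4568 -4.4495 23.2926]
```

Emit:
{"method": "send_rows", "body": {
  "plan": [
    [-1.5,-1.2,0,0,0,0],
    [-2.5,-1.2,0,0,0,0],
    [-3,-0.6,0.3,0,0,0],
    [-3,0,0.3,0,0,0],
    [-3,0,0.3,0,0,0],
    [-3,0,0,0,0,0],
    [0,0,0,0,0,0]
  ]
}}

```text
t: 13.65
eef_pos: [0.4514, -0.0604, 0.3015]
tool_rot: [[0.39, 0.865, 0.314], [0.126, 0.288, -0.949], [-0.912, 0.41, 0.003]]
contact_force: [0.4, 0.1, -1.7]
finger_gap: 0.0469
```

Emit:
{"method": "send_rows", "body": {
  "plan": [
    [0,0,0,0.02,-0.002,-0.087],
    [0,0,0,0.02,-0.002,-0.087],
    [0,0,0,0.02,-0.002,-0.087],
    [0,0,0,0.02,-0.002,-0.087],
    [0,0,0,0.02,-0.002,-0.087],
    [0,0,0,0.02,-0.002,-0.087],
    [0,0,0,0.02,-0.002,-0.087],
    [0,0,0,0,0,0]
  ]
}}

```text
t: 14.65
eef_pos: [0.4511, -0.0586, 0.2969]
tool_rot: [[-0.191, 0.964, 0.183], [-0.033, 0.18, -0.983], [-0.981, -0.193, -0.002]]
contact_force: [0.4, 0.2, -1.7]
finger_gap: 0.0465
```

```bash
python3 - <<'E'
from m import *
s,p,R=state();print(s["t"],s["joint_positions"],s["contact_force"],s["finger_gap"])
tp,tR=coverpose(10,np.array([.42,-.302,.12]));delta(p,R,tp,tR)
E
```

```text
14.65 [-0.0089  0.1827  0.0535  1.8147  0.0332  1.3347 -1.3523] [ 0.3861  0.1581 -1.7394] 0.04646291640933414
turn(rad, tool) [ 0.0103 -0.0008  0.0027] | shift cm before turn [18.1132 -4.2607 23.3771] | after turn [18.1216 -4.0682 23.4049]
```

Emit:
{"method": "send_rows", "body": {
  "plan": [
    [0,-0.7,3.9,0.01,0,0.003],
    [1,-0.7,3.9,0,0,0],
    [2,-0.7,3.9,0,0,0],
    [3,-0.7,3.9,0,0,0],
    [3,-0.7,3.9,0,0,0],
    [3,-0.6,3.9,0,0,0],
    [3,0,0,0,0,0],
    [3,0,0,0,0,0],
    [0,0,0,0,0,0]
  ]
}}

```text
t: 15.78
eef_pos: [0.4152, -0.3022, 0.1282]
tool_rot: [[-0.189, 0.967, 0.171], [-0.031, 0.168, -0.985], [-0.982, -0.191, -0.002]]
contact_force: [0.1, 0.1, -1.7]
finger_gap: 0.0467
```

```bash
python3 - <<'E'
from m import *
s,p,R=state();print(s["t"],p,s["joint_positions"],s["contact_force"],s["finger_gap"])
tp,tR=coverpose(10,np.array([.42,-.302,.014]));delta(p,R,tp,tR);print(R.T@[0,0,-1])
from plant import eyes
for n in("side","top"):
    d=eyes.snapshot(n);np.savez(f"{n}5.npz",**d)
    x0,y0=(160,210) if n=="side" else (320,170)
    cv2.imwrite(f"pics/{n}5c.png",cv2.resize(d["frame"][y0:y0+150,x0:x0+150,::-1],None,fx=4,fy=4,interpolation=cv2.INTER_CUBIC))
E
```

```text
15.775 [ 0.4152 -0.3022  0.1282] [ 0.3272  0.4549  0.2111  1.8796  0.0356  0.9658 -0.8973] [ 0.0899  0.1198 -1.6793] 0.04665439297699047
turn(rad, tool) [-0.0024 -0.0033  0.0006] | shift cm before turn [10.4685  2.3666  0.0727] | after turn [10.47    2.3604  0.0441]
[0.9815 0.1914 0.002 ]
```

View pics/side5c.png

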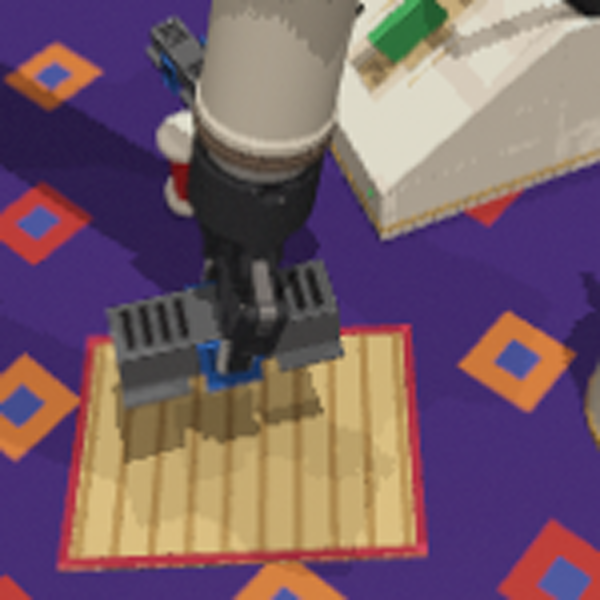

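View pics/top5c.png

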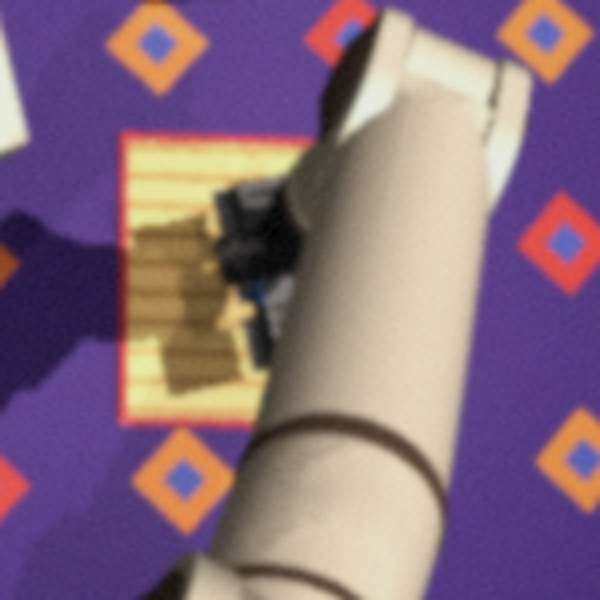

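```bash
python3 - <<'E'
from m import *
d=load("side5.npz");C=cloud(d);f=d["frame"].astype(int)
m=(np.abs(C[...,0]-.42)<.1)&(np.abs(C[...,1]+.302)<.07)&(C[...,2]>.1)&(C[...,2]<.19)
mg=m&(f.max(-1)-f.min(-1)<25)&(f.max(-1)>50)&(f.max(-1)<150)
P=C[mg];print(len(P),np.percentile(P[:,2],[2,25,50,75,98]))
# lower part: min z by x bins, top by x bins
for a in np.arange(.34,.50,.02):
    q=P[(P[:,0]>=a)&(P[:,0]<a+.02)]
    if len(q)>5:print(round(a,2),len(q),np.percentile(q[:,2],[2,50,90,98]),q[:,1].min(),q[:,1].max())
print(P[:,0].min(),P[:,0].max())
s,p,R=state();print("pred cover origin",p+R@oc,"axes z",(R@Rc)[:,2])
E
```

```text
882 [0.1211 0.1318 0.1538 0.1563 0.1594]
0.34 87 [0.1229 0.1544 0.1568 0.1577] -0.3452301391177388 -0.29396525078283997
0.36 193 [0.1212 0.1537 0.1572 0.1579] -0.3445782082364047 -0.290765889324583
0.38 179 [0.1217 0.1536 0.157  0.1583] -0.3422466162658767 -0.28529358964317075
0.4 115 [0.1182 0.1561 0.1583 0.1681] -0.3392623800678083 -0.274331064502465
0.42 13 [0.11   0.144  0.1861 0.187 ] -0.3527766471118945 -0.30891749519782663
0.44 58 [0.1225 0.1305 0.1567 0.158 ] -0.32905983604838396 -0.27598566162943605
0.46 162 [0.1215 0.1482 0.1576 0.1587] -0.3261748175003254 -0.27094537529821416
0.48 75 [0.1224 0.1447 0.1577 0.159 ] -0.3239478648466301 -0.27210586757803745
0.3469326266845166 0.4899941742970366
pred cover origin [ 0.4198 -0.3031  0.124 ] axes z [-0.004   0.0001  1.    ]
```

Emit:
{"method": "send_rows", "body": {
  "plan": [
    [1.96,0.38,0,0,0,0],
    [1.96,0.38,0,0,0,0],
    [1.96,0.38,0,0,0,0],
    [1.96,0.38,0,0,0,0],
    [0.98,0.19,0,0,0,0],
    [0.88,0.17,0,0,0,0],
    [0,0,0,0,0,0]
  ]
}}

```text
t: 16.75
eef_pos: [0.4184, -0.3034, 0.0318]
tool_rot: [[-0.185, 0.968, 0.172], [-0.034, 0.168, -0.985], [-0.982, -0.188, 0.001]]
contact_force: [-0.0, -0.4, -1.2]
finger_gap: 0.0468
```

Emit:
{"method": "send_rows", "body": {
  "plan": [
    [0.2,0.04,0,0,0,0],
    [0.2,0.04,0,0,0,0],
    [0,0,0,0,0,0]
  ]
}}

```text
t: 17.12
eef_pos: [0.4183, -0.3034, 0.0277]
tool_rot: [[-0.185, 0.968, 0.171], [-0.034, 0.168, -0.985], [-0.982, -0.188, 0.001]]
contact_force: [0.6, -0.1, -2.4]
finger_gap: 0.0466
```

Emit:
{"method": "send_rows", "body": {
  "plan": [
    [0.2,0.04,0,0,0,0],
    [0,0,0,0,0,0]
  ]
}}

```text
t: 17.38
eef_pos: [0.4181, -0.3034, 0.0255]
tool_rot: [[-0.185, 0.968, 0.171], [-0.033, 0.168, -0.985], [-0.982, -0.188, 0.001]]
contact_force: [-0.1, 0.8, -2.0]
finger_gap: 0.047
```

Emit:
{"method": "send_rows", "body": {
  "plan": [
    [0.2,0.04,0,0,0,0],
    [0.1,0.02,0,0,0,0],
    [0,0,0,0,0,0]
  ]
}}

```text
t: 17.75
eef_pos: [0.4182, -0.3034, 0.0225]
tool_rot: [[-0.185, 0.968, 0.171], [-0.033, 0.168, -0.985], [-0.982, -0.188, 0.001]]
contact_force: [-0.8, 0.4, -1.5]
finger_gap: 0.047
```

Emit:
{"method": "send_rows", "body": {
  "plan": [
    [0.1,0.02,0,0,0,0],
    [0,0,0,0,0,0]
  ]
}}

```text
t: 18.0
eef_pos: [0.4183, -0.3034, 0.0215]
tool_rot: [[-0.185, 0.968, 0.171], [-0.034, 0.168, -0.985], [-0.982, -0.188, 0.001]]
contact_force: [0.8, -0.2, -1.7]
finger_gap: 0.0466
```

Emit:
{"method": "send_rows", "body": {
  "plan": [
    [0.1,0.02,0,0,0,0],
    [0,0,0,0,0,0]
  ]
}}

```text
t: 18.25
eef_pos: [0.4184, -0.3035, 0.0207]
tool_rot: [[-0.185, 0.968, 0.171], [-0.034, 0.168, -0.985], [-0.982, -0.188, 0.002]]
contact_force: [0.4, 0.4, -0.1]
finger_gap: 0.0466
```

Force now reads about zero, so contact is just starting. One more small step down, then release.

Emit:
{"method": "send_rows", "body": {
  "plan": [
    [0.06,0.01,0,0,0,0],
    [0,0,0,0,0,0]
  ]
}}

```text
t: 18.5
eef_pos: [0.4185, -0.3035, 0.0204]
tool_rot: [[-0.185, 0.968, 0.171], [-0.034, 0.168, -0.985], [-0.982, -0.188, 0.002]]
contact_force: [-0.3, 1.5, 5.1]
finger_gap: 0.047
```

Emit:
{"method": "send_rows", "body": {
  "plan": [
    [0,0,0,0,0,0],
    [0,0,0,0,0,0],
    [0,0,0,0,0,0],
    [0,0,0,0,0,0],
    [0,0,0,0,0,0],
    [0,0,0,0,0,0],
    [0,0,0,0,0,0]
  ],
  "grip": 0
}}

```text
t: 19.38
eef_pos: [0.4183, -0.3034, 0.0199]
tool_rot: [[-0.185, 0.968, 0.171], [-0.034, 0.168, -0.985], [-0.982, -0.188, 0.001]]
contact_force: [-0.2, 0.1, -0.1]
finger_gap: 0.0851
```

Emit:
{"method": "send_rows", "body": {
  "plan": [
    [-1,-0.2,0,0,0,0],
    [-2,-0.4,0,0,0,0],
    [-3,-0.6,0,0,0,0],
    [-4,-0.8,0,0,0,0],
    [-4,-0.8,0,0,0,0],
    [-4,-0.8,0,0,0,0],
    [-4,-0.8,0,0,0,0],
    [0,0,0,0,0,0]
  ]
}}

```text
t: 20.38
eef_pos: [0.4182, -0.3048, 0.2484]
tool_rot: [[-0.178, 0.969, 0.171], [-0.037, 0.167, -0.985], [-0.983, -0.181, 0.006]]
contact_force: [-0.5, -0.8, -0.7]
finger_gap: 0.0854
```

```bash
python3 - <<'E'
from srch import *
s,p,R=state();q=np.array(s["joint_positions"]);print(s["t"],p,q,s["contact_force"],s["finger_gap"])
from plant import eyes
for n in("side","top"):
    d=eyes.snapshot(n);np.savez(f"{n}6.npz",**d)
    cv2.imwrite(f"pics/{n}6.png",d["frame"][:,:,::-1])
d=load("side6.npz");C=cloud(d);f=d["frame"].astype(int)
m=(np.abs(C[...,0]-.42)<.12)&(np.abs(C[...,1]+.302)<.09)&(C[...,2]>.02)&(C[...,2]<.08)&(f.max(-1)-f.min(-1)<25)&(f.max(-1)<150)
P=C[m]
for a in np.arange(.34,.50,.02):
    g=P[(P[:,0]>=a)&(P[:,0]<a+.02)]
    if len(g)>5:print(round(a,2),len(g),np.percentile(g[:,2],[50,90,98]),g[:,1].min(),g[:,1].max())
print(P[:,0].min(),P[:,0].max())
E
```

```text
20.375 [ 0.4182 -0.3048  0.2484] [ 0.3103  0.3056  0.2276  1.7795  0.0583  1.2001 -0.892 ] [-0.459  -0.7548 -0.6802] 0.08544548323521525
0.34 34 [0.0484 0.0501 0.0505] -0.33615213996238114 -0.29777706079079935
0.36 149 [0.048  0.051  0.0527] -0.3364256729697992 -0.2923154484447692
0.38 136 [0.0474 0.0503 0.0516] -0.3330270647640756 -0.27915339944346884
0.4 133 [0.0474 0.0499 0.0516] -0.3364186091323961 -0.2742869026038445
0.42 113 [0.0477 0.0503 0.0516] -0.32440556211145277 -0.27155385487509065
0.44 125 [0.0477 0.0498 0.0508] -0.32099988024703185 -0.2774487898747686
0.46 135 [0.0475 0.0499 0.051 ] -0.3241457703416757 -0.27406998959992446
0.48 70 [0.0467 0.0494 0.05  ] -0.31484834197887146 -0.2730437487154599
0.3520987145675849 0.4915583603047255
```

View pics/side6.png

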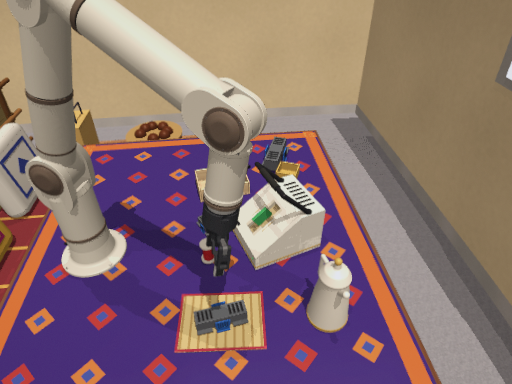

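The cover at (221,316) lies flat and centred on the mat. Its top is at about 49 mm along the whole length. Next I'll measure the green rib at (263,216).

```bash
python3 - <<'E'
from srch import *
for n in("side6","top6"):
    d=load(n+".npz");C=cloud(d);hsv=cv2.cvtColor(d["frame"],cv2.COLOR_RGB2HSV)
    L=(C-O)@B
    m=(hsv[...,0]>40)&(hsv[...,0]<85)&(hsv[...,1]>90)&(np.abs(L[...,0])<.06)&(np.abs(L[...,1])<.04)&(np.abs(L[...,2])<.05)
    P=L[m];print(n,len(P))
    if len(P)<5: continue
    t=P[P[:,2]>np.percentile(P[:,2],90)-.004]
    print(P.min(0),P.max(0),"top z",np.median(t[:,2]),"x",np.percentile(t[:,0],[1,99]),"y",np.percentile(t[:,1],[2,50,98]))
s,p,R=state();q=np.array(s["joint_positions"])
F=O+.001*bx
for dg in(-8,-11,-14):
    Rf=Rt(dg);Gf=F+.024*bz   # TCP target: 6mm above face => 
    q1,e1=leg(q,np.array([.45,-.06,.32]),Rf)
    q2,e2=leg(q1,F+.1*bz,Rf);q3,e3=leg(q2,F+.006*bz,Rf);print(dg,e1,mar(q1),e2,mar(q2),e3,mar(q3),q3)
Rf=Rt(-11);delta(p,R,np.array([.45,-.06,.32]),Rf);
E
```

```text
side6 185
[-0.03   -0.0104 -0.0122] [0.0292 0.0048 0.03  ] top z 0.026691311440663917 x [-0.0277  0.0288] y [-0.0075 -0.0016  0.0035]
top6 98
[-0.0453 -0.0047 -0.0087] [0.0341 0.0073 0.0351] top z 0.029003658747158854 x [-0.0265  0.0304] y [-0.0037  0.0003  0.006 ]
-8 3.301034584532603e-06 0.08285397232980746 1.0292278131009025e-05 0.13871305423023328 1.4551684231258873e-06 0.02223870072920167 [ 0.1681  0.3258 -0.0975  2.2276 -0.7762  0.2122 -0.4353]
-11 3.010959738931377e-06 0.10574617900266389 2.9181353527746544e-06 0.1773437792644632 1.7761370067497671e-06 0.07679434216632103 [ 0.122   0.3297 -0.0631  2.1907 -0.5307  0.2668 -0.6948]
-14 3.1446940866647037e-06 0.13042287331338873 6.729726655655495e-07 0.2163585266453718 1.338181920150652e-06 0.13955157398955015 [ 0.0904  0.3377 -0.044   2.1521 -0.3665  0.3296 -0.8701]
turn(rad, tool) [-0.1499  0.0195  0.6055] | shift cm before turn [ -8.8182   5.9427 -23.3927] | after turn [ -2.4373  12.9854 -22.0394]
```

Emit:
{"method": "send_rows", "body": {
  "plan": [
    [-1.5,1,-3.9,0,0,0],
    [-1.5,1,-3.9,0,0,0],
    [-1.5,1,-3.9,0,0,0],
    [-1.5,1,-3.9,0,0,0],
    [-1.5,1,-3.9,0,0,0],
    [-1.3,0.9,-3.9,0,0,0],
    [0,0,0,0,0,0]
  ]
}}

```text
t: 21.35
eef_pos: [0.4497, -0.0563, 0.3188]
tool_rot: [[-0.185, 0.966, 0.178], [-0.033, 0.175, -0.984], [-0.982, -0.188, -0.0]]
contact_force: [0.1, 0.1, -0.3]
finger_gap: 0.0855
```

Emit:
{"method": "send_rows", "body": {
  "plan": [
    [0,0,0,-0.0214,0.0028,0.0865],
    [0,0,0,-0.0214,0.0028,0.0865],
    [0,0,0,-0.0214,0.0028,0.0865],
    [0,0,0,-0.0214,0.0028,0.0865],
    [0,0,0,-0.0214,0.0028,0.0865],
    [0,0,0,-0.0214,0.0028,0.0865],
    [0,0,0,-0.0214,0.0028,0.0865],
    [0,0,0,0,0,0],
    [0,0,0,0,0,0]
  ]
}}

```text
t: 22.48
eef_pos: [0.4496, -0.0604, 0.319]
tool_rot: [[0.383, 0.868, 0.315], [0.128, 0.287, -0.949], [-0.915, 0.404, -0.001]]
contact_force: [0.3, -0.8, 0.1]
finger_gap: 0.0859
```

```bash
cat >> m.py <<'E'
F=O+.001*bx
E
python3 - <<'E'
from m import *
s,p,R=state();print(s["t"],p,s["joint_positions"])
delta(p,R,F+.09*bz,RT)
E
```

```text
22.475 [ 0.4496 -0.0604  0.319 ] [ 0.0536 -0.2101  0.166   2.2009 -0.2464  0.8034 -0.888 ]
turn(rad, tool) [-0.0012 -0.0006  0.003 ] | shift cm before turn [15.8747  2.2353 -0.9065] | after turn [15.8809  2.1882 -0.9137]
```

Emit:
{"method": "send_rows", "body": {
  "plan": [
    [3.2,0.44,-0.3,0,0,0],
    [3.2,0.44,-0.3,0,0,0],
    [3.2,0.44,-0.3,0,0,0],
    [3.2,0.44,0,0,0,0],
    [2.5,0.44,0,0,0,0],
    [0.5,0,0,0,0,0.003],
    [0,0,0,0,0,0]
  ]
}}

```text
t: 23.35
eef_pos: [0.5266, -0.0247, 0.1835]
tool_rot: [[0.386, 0.867, 0.316], [0.13, 0.288, -0.949], [-0.913, 0.407, -0.001]]
contact_force: [-0.6, 0.3, 0.4]
finger_gap: 0.0851
```

```bash
python3 - <<'E'
from m import *
s,p,R=state();print(s["t"],p,s["joint_positions"])
delta(p,R,F+.006*bz,RT)
E
```

```text
23.35 [ 0.5266 -0.0247  0.1835] [-0.0045  0.1262  0.1263  2.2429 -0.4708  0.432  -0.7362]
turn(rad, tool) [-0.0002 -0.0015 -0.0006] | shift cm before turn [8.3178 1.5915 0.0547] | after turn [8.3169 1.5964 0.0427]
```

Emit:
{"method": "send_rows", "body": {
  "plan": [
    [2,0.39,0,0,0,0],
    [1,0.19,0.05,0,0,0],
    [1,0.19,0,0,0,0],
    [1,0.19,0,0,0,0],
    [0,0,0,0,0,0]
  ],
  "grip": 0.65
}}

```text
t: 23.98
eef_pos: [0.5544, -0.0159, 0.1415]
tool_rot: [[0.386, 0.867, 0.316], [0.13, 0.288, -0.949], [-0.913, 0.408, -0.001]]
contact_force: [0.1, -0.6, -0.4]
finger_gap: 0.0296
```

```bash
python3 - <<'E'
from m import *
s,p,R=state();print(s["t"],p,s["joint_positions"],s["finger_gap"])
delta(p,R,F+.001*bz,RT)
from plant import eyes
for n in("side","top"):
    d=eyes.snapshot(n)
    x0,y0=(210,140) if n=="side" else (240,130)
    cv2.imwrite(f"pics/{n}7c.png",cv2.resize(d["frame"][y0:y0+110,x0:x0+110,::-1],None,fx=5.4,fy=5.4,interpolation=cv2.INTER_CUBIC))
E
```

```text
23.975 [ 0.5544 -0.0159  0.1415] [ 0.0189  0.2489  0.0744  2.2177 -0.5774  0.3383 -0.6474] 0.029564073488271322
turn(rad, tool) [-0.0004 -0.0014 -0.001 ] | shift cm before turn [3.7863 0.7345 0.0083] | after turn [3.7856 0.7382 0.0035]
```

View pics/side7c.png

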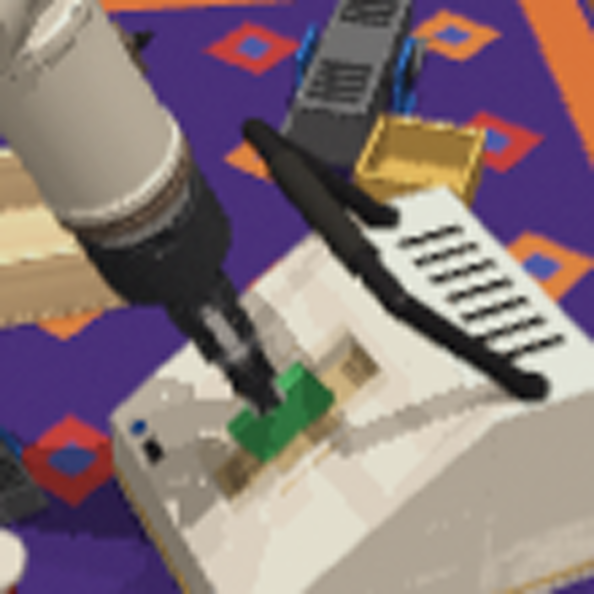

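View pics/top7c.png

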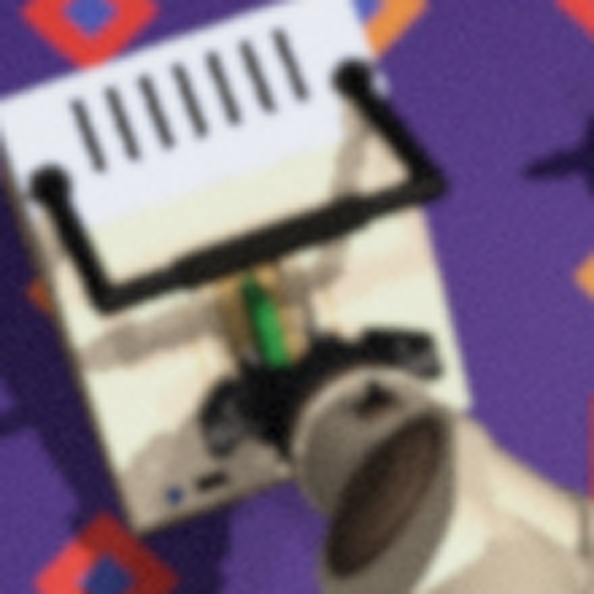

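The fingers in the side view straddle the rib at about (265,400), and the opening is 30 mm. I'll go down the remaining 38 mm square to the face.

Emit:
{"method": "send_rows", "body": {
  "plan": [
    [1,0.19,0,0,0,0],
    [1,0.19,0,0,0,0],
    [0.8,0.16,0,0,0,0],
    [0.5,0.1,0,0,0,0],
    [0,0,0,0,0,0]
  ]
}}

```text
t: 24.7
eef_pos: [0.5727, -0.0098, 0.114]
tool_rot: [[0.386, 0.867, 0.316], [0.13, 0.288, -0.949], [-0.913, 0.408, -0.001]]
contact_force: [-0.2, 0.1, 0.3]
finger_gap: 0.03
```

Emit:
{"method": "send_rows", "body": {
  "plan": [
    [0.3,0.06,0,0,0,0],
    [0.15,0.03,0,0,0,0],
    [0,0,0,0,0,0]
  ]
}}

```text
t: 25.08
eef_pos: [0.5754, -0.0091, 0.1109]
tool_rot: [[0.387, 0.866, 0.316], [0.13, 0.288, -0.949], [-0.913, 0.409, -0.001]]
contact_force: [0.0, 0.3, 0.4]
finger_gap: 0.0298
```

```bash
python3 - <<'E'
from m import *
s,p,R=state();print(s["t"],p,s["joint_positions"],s["finger_gap"])
delta(p,R,F+.001*bz,RT)
E
```

```text
25.075 [ 0.5754 -0.0091  0.1109] [ 0.0474  0.3382  0.0213  2.1897 -0.6427  0.2734 -0.5917] 0.029801645949534373
turn(rad, tool) [-0.0003 -0.0008 -0.002 ] | shift cm before turn [ 0.0919 -0.0348 -0.0144] | after turn [ 0.092  -0.0346 -0.0145]
```

Close on the rib.

Emit:
{"method": "send_rows", "body": {
  "plan": [
    [0,0,0,0,0,0],
    [0,0,0,0,0,0],
    [0,0,0,0,0,0],
    [0,0,0,0,0,0],
    [0,0,0,0,0,0]
  ],
  "grip": 1
}}

```text
t: 25.7
eef_pos: [0.5753, -0.0091, 0.111]
tool_rot: [[0.387, 0.866, 0.316], [0.13, 0.288, -0.949], [-0.913, 0.409, -0.001]]
contact_force: [-0.9, 0.2, 2.4]
finger_gap: 0.0108
```

```bash
python3 - <<'E'
from m import *
s,p,R=state();print(s["t"],p,R,s["finger_gap"],s["contact_force"])
np.savez("fgrip.npz",p=p,R=R)
E
```

```text
25.7 [ 0.5753 -0.0091  0.111 ] [[ 0.3875  0.8662  0.3156]
 [ 0.1297  0.2877 -0.9489]
 [-0.9127  0.4086 -0.0009]] 0.010779717114953687 [-0.948   0.2463  2.3631]
```

Emit:
{"method": "send_rows", "body": {
  "plan": [
    [-0.49,-0.095,0,0,0,0],
    [-0.49,-0.095,0,0,0,0],
    [-0.98,-0.19,0,0,0,0],
    [-0.98,-0.19,0,0,0,0],
    [-0.98,-0.19,0,0,0,0],
    [-0.98,-0.19,0,0,0,0],
    [-0.98,-0.19,0,0,0,0],
    [0,0,0,0,0,0]
  ]
}}

```text
t: 26.7
eef_pos: [0.5424, -0.0203, 0.1605]
tool_rot: [[0.388, 0.866, 0.315], [0.129, 0.287, -0.949], [-0.912, 0.409, -0.001]]
contact_force: [-0.6, -0.7, -0.9]
finger_gap: 0.0104
```

```bash
python3 - <<'E'
from m import *
s,p,R=state();print(s["t"],p,s["joint_positions"],s["finger_gap"],s["contact_force"])
from plant import eyes
for n in("side",):
    d=eyes.snapshot(n)
    x0,y0=(210,120)
    cv2.imwrite(f"pics/{n}8c.png",cv2.resize(d["frame"][y0:y0+110,x0:x0+110,::-1],None,fx=5.4,fy=5.4,interpolation=cv2.INTER_CUBIC))
E
```

```text
26.7 [ 0.5424 -0.0203  0.1605] [-0.0018  0.194   0.1099  2.2312 -0.5376  0.3781 -0.6799] 0.010447242294681424 [-0.578  -0.7225 -0.9092]
```

View pics/side8c.png

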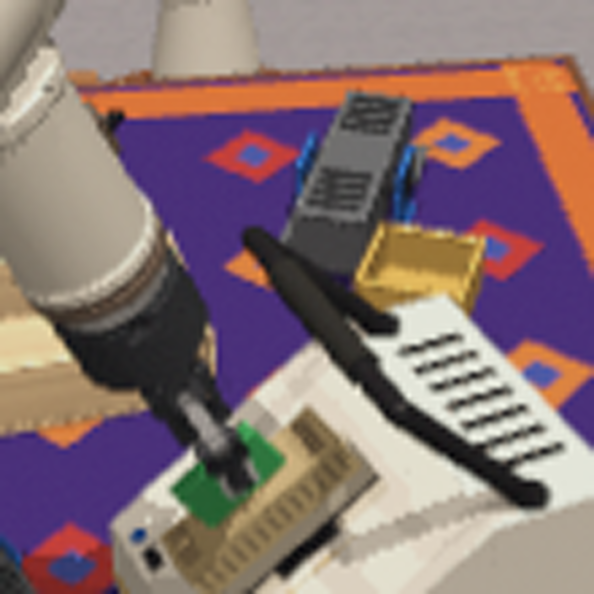

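```bash
cat >> m.py <<'E'
import os
if os.path.exists("fgrip.npz"):
    g=np.load("fgrip.npz");of=g["R"].T@(F-.042*bz-g["p"]);Rf_=g["R"].T@B
def filtpose(yawdeg,pos):
    a=np.radians(yawdeg);Bc=np.array([[np.cos(a),-np.sin(a),0],[np.sin(a),np.cos(a),0],[0,0,1]])
    R=Bc@Rf_.T; return pos-R@of,R
E
python3 - <<'E'
from srch import *
s,p,R=state();q=np.array(s["joint_positions"]);print(of)
via=np.array([.44,-.03,.31])
q1,e1=leg(q,via,R);
for yw in(8.8,18.4):
    tp,tR=filtpose(yw,np.array([.4455,.3097,.15]));q2,e2=leg(q1,tp,tR);tp2,_=filtpose(yw,np.array([.4455,.3097,.006]));q3,e3=leg(q2,tp2,tR)
    print(yw,e1,mar(q1),e2,mar(q2),e3,mar(q3),q3,tp2)
delta(p,R,via,R);tp,tR=filtpose(8.8,np.array([.4455,.3097,.15]));delta(via,R,tp,tR)
E
```

```text
[ 0.0432  0.0078 -0.0001]
8.8 3.4192404484290633e-06 0.06681093049391679 4.823573637164873e-06 0.47737765990114633 8.118359331303953e-07 0.4559445224625698 [-0.3946  0.6397 -0.2742  1.7951  0.0956  0.8971 -2.1141] [0.4461 0.3097 0.0499]
18.4 3.4192404484290633e-06 0.06681093049391679 4.497205898636054e-06 0.6128345194520866 8.317072005445271e-07 0.5838728368900834 [-0.4137  0.6446 -0.2732  1.7854  0.1276  0.915  -1.9861] [0.4461 0.3098 0.0499]
turn(rad, tool) [0. 0. 0.] | shift cm before turn [-17.7766  -3.0396  -2.3054] | after turn [-17.7766  -3.0396  -2.3054]
turn(rad, tool) [ 0.1692 -0.0196 -0.6095] | shift cm before turn [ 15.2317   5.5449 -32.0339] | after turn [ 10.3351   7.8732 -33.4682]
```

Emit:
{"method": "send_rows", "body": {
  "plan": [
    [-1.5,-1,0,0,0,0],
    [-2.5,-1,0,0,0,0],
    [-3,-0.6,0,0,0,0],
    [-3,-0.4,0,0,0,0],
    [-3,0,-0.5,0,0,0],
    [-3,0,-0.8,0,0,0],
    [-1.8,0,-1,0,0,0],
    [0,0,0,0,0,0]
  ]
}}

```text
t: 27.75
eef_pos: [0.4408, -0.0296, 0.3112]
tool_rot: [[0.39, 0.865, 0.316], [0.13, 0.289, -0.949], [-0.912, 0.411, 0.0]]
contact_force: [-0.4, -0.7, -2.7]
finger_gap: 0.0112
```

Emit:
{"method": "send_rows", "body": {
  "plan": [
    [0,0,0,0.024,-0.003,-0.087],
    [0,0,0,0.024,-0.003,-0.087],
    [0,0,0,0.024,-0.003,-0.087],
    [0,0,0,0.024,-0.003,-0.087],
    [0,0,0,0.024,-0.003,-0.087],
    [0,0,0,0.024,-0.003,-0.087],
    [0,0,0,0.024,-0.003,-0.087],
    [0,0,0,0,0,0]
  ]
}}

```text
t: 28.75
eef_pos: [0.4414, -0.0294, 0.3078]
tool_rot: [[-0.189, 0.97, 0.155], [-0.029, 0.152, -0.988], [-0.982, -0.191, -0.001]]
contact_force: [-0.7, 0.8, -3.0]
finger_gap: 0.0112
```

```bash
python3 - <<'E'
from m import *
s,p,R=state();print(s["t"],p,s["joint_positions"],s["finger_gap"],s["contact_force"])
tp,tR=filtpose(8.8,np.array([.4455,.3097,.15]));delta(p,R,tp,tR)
E
```

```text
28.75 [ 0.4414 -0.0294  0.3078] [-0.0045  0.1523 -0.0123  1.8248  0.0283  1.3554 -1.4405] 0.011180484287788657 [-0.7137  0.8338 -3.0088]
turn(rad, tool) [0.0025 0.0005 0.0026] | shift cm before turn [ 10.1082   7.7966 -33.4109] | after turn [ 10.1441   7.6873 -33.4253]
```

Emit:
{"method": "send_rows", "body": {
  "plan": [
    [0,0,-4.2,0.002,0,0.003],
    [0,0,-4.2,0,0,0],
    [0,0,-4.2,0,0,0],
    [0,1,-4.2,0,0,0],
    [1,1.5,-4.2,0,0,0],
    [2,1.7,-4.2,0,0,0],
    [2.5,1.8,-4.2,0,0,0],
    [2.5,1.7,-4,0,0,0],
    [2,0,0,0,0,0],
    [0,0,0,0,0,0]
  ]
}}

```text
t: 30.0
eef_pos: [0.4446, 0.3078, 0.1949]
tool_rot: [[-0.187, 0.97, 0.153], [-0.031, 0.15, -0.988], [-0.982, -0.189, 0.002]]
contact_force: [-0.4, -0.9, -1.8]
finger_gap: 0.011
```

```bash
python3 - <<'E'
from m import *
s,p,R=state();print(s["t"],p,s["joint_positions"],s["finger_gap"],s["contact_force"])
tp,tR=filtpose(8.8,np.array([.4455,.3097,.006]));delta(p,R,tp,tR);print(R.T@[0,0,-1])
from plant import eyes
for n in("side","top"):
    d=eyes.snapshot(n);np.savez(f"{n}9.npz",**d)
    x0,y0=(160,100) if n=="side" else (120,160)
    cv2.imwrite(f"pics/{n}9c.png",cv2.resize(d["frame"][y0:y0+140,x0:x0+140,::-1],None,fx=4,fy=4,interpolation=cv2.INTER_CUBIC))
d=load("side9.npz");C=cloud(d);f=d["frame"].astype(int);hsv=cv2.cvtColor(d["frame"],cv2.COLOR_RGB2HSV)
m=(np.abs(C[...,0]-.445)<.09)&(np.abs(C[...,1]-.31)<.05)&(C[...,2]>.12)&(C[...,2]<.2)&(hsv[...,0]>8)&(hsv[...,0]<32)&(hsv[...,1]>60)
P=C[m];print(len(P))
for a in np.arange(.37,.52,.02):
    g=P[(P[:,0]>=a)&(P[:,0]<a+.02)]
    if len(g)>5:print(round(a,2),len(g),np.percentile(g[:,2],[2,50,90,98]),g[:,1].min(),g[:,1].max())
mg=(hsv[...,0]>40)&(hsv[...,0]<85)&(hsv[...,1]>90)&(np.abs(C[...,0]-.445)<.09)&(np.abs(C[...,1]-.31)<.08)&(C[...,2]>.1)
g=C[mg];
for a in np.arange(.40,.49,.015):
    h=g[(g[:,0]>=a)&(g[:,0]<a+.015)]
    if len(h)>3:print("rib",round(a,3),len(h),np.percentile(h[:,2],[5,95]))
E
```

```text
30.0 [0.4446 0.3078 0.1949] [-0.4182  0.4387 -0.239   1.7201  0.0147  1.1634 -2.0685] 0.011039101419262629 [-0.3542 -0.9161 -1.7522]
turn(rad, tool) [-0.0003  0.0031  0.0005] | shift cm before turn [14.2082  2.9198 -0.2004] | after turn [14.2103  2.9124 -0.1554]
[ 0.9819  0.1893 -0.0023]
313
0.37 19 [0.1588 0.1802 0.1819 0.1824] 0.275820981068887 0.315942221264395
0.39 60 [0.1538 0.1773 0.182  0.1829] 0.2762510947078147 0.31934015114975445
0.41 51 [0.1521 0.1707 0.1812 0.1825] 0.27939038380160386 0.3181149742479281
0.43 46 [0.1517 0.1722 0.1813 0.1827] 0.28200251568589874 0.2986310590721719
0.45 42 [0.1531 0.1704 0.1811 0.1827] 0.28543569975202554 0.3097228292452776
0.47 57 [0.1517 0.176  0.1819 0.1826] 0.28800372797191365 0.3347529056474001
0.49 38 [0.1553 0.1763 0.1811 0.183 ] 0.29141684684345104 0.32984183069215267
rib 0.4 5 [0.2047 0.2189]
rib 0.415 40 [0.1858 0.221 ]
rib 0.43 23 [0.1838 0.22  ]
rib 0.445 6 [0.1836 0.189 ]
rib 0.46 27 [0.1843 0.2189]
```

View pics/side9c.png

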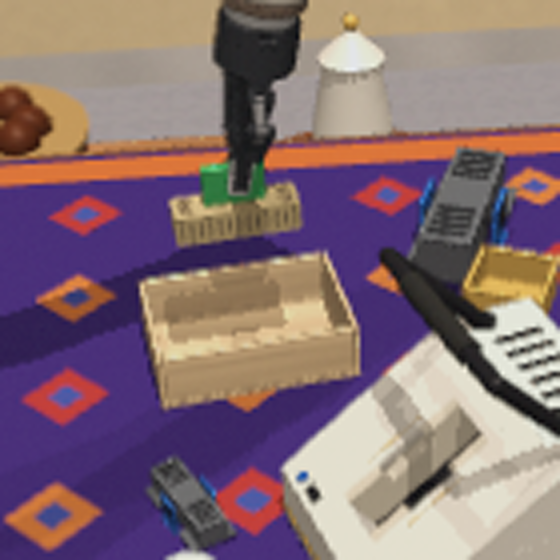

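View pics/top9c.png

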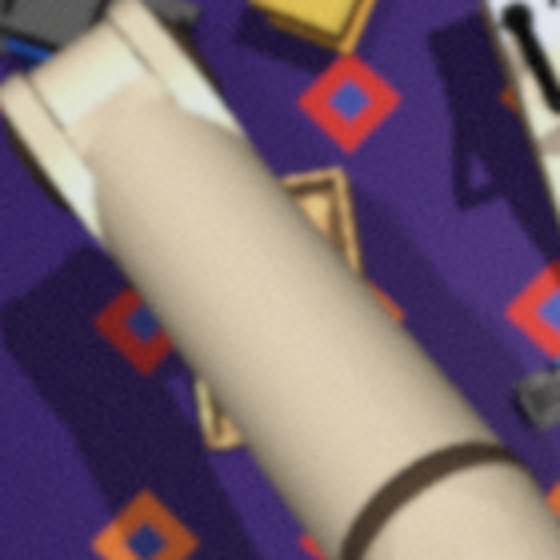

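The filter hangs level and square over the crate in the side view at (235,212). Lowering it.

Emit:
{"method": "send_rows", "body": {
  "plan": [
    [2.45,0.47,-0.1,0,0,0],
    [2.45,0.47,-0.1,0,0,0],
    [2.45,0.47,0,0,0,0],
    [2,0.38,0,0,0,0],
    [2,0.38,0,0,0,0],
    [1,0.19,0,0,0,0],
    [0.7,0.13,0,0,0,0],
    [0,0,0,0,0,0]
  ]
}}

```text
t: 31.1
eef_pos: [0.4461, 0.3107, 0.0643]
tool_rot: [[-0.183, 0.971, 0.152], [-0.029, 0.149, -0.988], [-0.983, -0.186, 0.001]]
contact_force: [-2.0, -0.5, -1.5]
finger_gap: 0.011
```

Emit:
{"method": "send_rows", "body": {
  "plan": [
    [0.2,0.04,0,0,0,0],
    [0.2,0.04,0,0,0,0],
    [0,0,0,0,0,0]
  ]
}}

```text
t: 31.48
eef_pos: [0.4462, 0.3107, 0.0604]
tool_rot: [[-0.183, 0.971, 0.152], [-0.029, 0.149, -0.988], [-0.983, -0.185, 0.001]]
contact_force: [0.2, -0.9, -1.7]
finger_gap: 0.0107
```

Emit:
{"method": "send_rows", "body": {
  "plan": [
    [0.2,0.04,0,0,0,0],
    [0,0,0,0,0,0]
  ]
}}

```text
t: 31.72
eef_pos: [0.4461, 0.3106, 0.0582]
tool_rot: [[-0.183, 0.971, 0.152], [-0.029, 0.149, -0.988], [-0.983, -0.186, 0.001]]
contact_force: [-0.5, 0.8, -1.4]
finger_gap: 0.011
```

Contact is expected at a TCP height of about 0.048–0.050.

Emit:
{"method": "send_rows", "body": {
  "plan": [
    [0.2,0.04,0,0,0,0],
    [0.2,0.04,0,0,0,0],
    [0.2,0.04,0,0,0,0],
    [0,0,0,0,0,0]
  ]
}}

```text
t: 32.22
eef_pos: [0.4461, 0.3106, 0.0519]
tool_rot: [[-0.184, 0.971, 0.152], [-0.029, 0.149, -0.988], [-0.983, -0.186, 0.001]]
contact_force: [-0.7, 0.1, -0.7]
finger_gap: 0.0109
```

Emit:
{"method": "send_rows", "body": {
  "plan": [
    [0.15,0.03,0,0,0,0],
    [0,0,0,0,0,0]
  ]
}}

```text
t: 32.48
eef_pos: [0.4462, 0.3107, 0.0506]
tool_rot: [[-0.183, 0.971, 0.152], [-0.029, 0.149, -0.988], [-0.983, -0.186, 0.001]]
contact_force: [-0.1, -0.5, -1.1]
finger_gap: 0.0111
```

Emit:
{"method": "send_rows", "body": {
  "plan": [
    [0.1,0.02,0,0,0,0],
    [0,0,0,0,0,0]
  ]
}}

```text
t: 32.72
eef_pos: [0.4462, 0.3107, 0.0495]
tool_rot: [[-0.183, 0.971, 0.152], [-0.029, 0.149, -0.988], [-0.983, -0.186, 0.001]]
contact_force: [-1.0, -1.2, -2.2]
finger_gap: 0.0111
```

Emit:
{"method": "send_rows", "body": {
  "plan": [
    [0.1,0.02,0,0,0,0],
    [0,0,0,0,0,0]
  ]
}}

```text
t: 32.98
eef_pos: [0.4465, 0.3109, 0.049]
tool_rot: [[-0.183, 0.971, 0.152], [-0.029, 0.149, -0.988], [-0.983, -0.185, 0.001]]
contact_force: [-0.8, 0.1, 3.6]
finger_gap: 0.0112
```

Emit:
{"method": "send_rows", "body": {
  "plan": [
    [0.1,0.02,0,0,0,0],
    [0,0,0,0,0,0]
  ]
}}

```text
t: 33.22
eef_pos: [0.4465, 0.3109, 0.0489]
tool_rot: [[-0.183, 0.971, 0.152], [-0.029, 0.149, -0.988], [-0.983, -0.185, 0.001]]
contact_force: [-2.1, -1.0, 10.9]
finger_gap: 0.0109
```

The upward force of 11 N shows the filter is on the crate floor. Releasing part-way so the fingers stay clear of the walls, then withdrawing.

Emit:
{"method": "send_rows", "body": {
  "plan": [
    [0,0,0,0,0,0],
    [0,0,0,0,0,0],
    [0,0,0,0,0,0],
    [0,0,0,0,0,0]
  ],
  "grip": 0.65
}}

```text
t: 33.72
eef_pos: [0.4462, 0.3106, 0.0474]
tool_rot: [[-0.184, 0.971, 0.152], [-0.029, 0.149, -0.988], [-0.983, -0.186, 0.001]]
contact_force: [0.2, -0.8, 0.4]
finger_gap: 0.0301
```

Emit:
{"method": "send_rows", "body": {
  "plan": [
    [-0.5,-0.1,0,0,0,0],
    [-1,-0.19,0,0,0,0],
    [-2,-0.38,0,0,0,0],
    [-3,-0.6,0,0,0,0],
    [-4,-0.8,0,0,0,0],
    [-4,-0.8,0,0,0,0],
    [-3,-5,0,0,0,0],
    [0,0,0,0,0,0],
    [0,0,0,0,0,0]
  ]
}}

```text
t: 34.85
eef_pos: [0.4025, 0.304, 0.2352]
tool_rot: [[-0.181, 0.972, 0.152], [-0.029, 0.149, -0.988], [-0.983, -0.183, 0.001]]
contact_force: [0.4, -0.2, 0.6]
finger_gap: 0.03
```

```bash
python3 - <<'E'
from m import *
s,p,R=state();print(s["t"],p,s["finger_gap"],s["contact_force"])
from plant import eyes
for n in("side","top"):
    d=eyes.snapshot(n);np.savez(f"{n}10.npz",**d)
    cv2.imwrite(f"pics/{n}10.png",d["frame"][:,:,::-1])
d=load("side10.npz");C=cloud(d);hsv=cv2.cvtColor(d["frame"],cv2.COLOR_RGB2HSV)
mg=(hsv[...,0]>40)&(hsv[...,0]<85)&(hsv[...,1]>90)&(np.abs(C[...,0]-.445)<.09)&(np.abs(C[...,1]-.31)<.08)
g=C[mg];print(len(g),np.percentile(g[:,2],[2,50,98]),g[:,:2].mean(0))
for a in np.arange(.40,.49,.015):
    h=g[(g[:,0]>=a)&(g[:,0]<a+.015)]
    if len(h)>3:print("rib",round(a,3),len(h),np.percentile(h[:,2],[5,95]),h[:,1].min(),h[:,1].max())
f=d["frame"].astype(int)
m=(np.abs(C[...,0]-.42)<.12)&(np.abs(C[...,1]+.302)<.09)&(C[...,2]>.03)&(C[...,2]<.08)&(f.max(-1)-f.min(-1)<25)&(f.max(-1)<150)
P=C[m];print("cover",np.percentile(P[:,2],98),P.min(0),P.max(0))
E
```

```text
34.85 [0.4025 0.304  0.2352] 0.02999041705824654 [ 0.4441 -0.2131  0.6063]
136 [0.0343 0.0591 0.0766] [0.4457 0.3064]
rib 0.415 33 [0.0351 0.0733] 0.2942215956129106 0.375247885914755
rib 0.43 33 [0.0403 0.0761] 0.2983718183803137 0.31274013872748685
rib 0.445 35 [0.0388 0.076 ] 0.2989145678928935 0.37893120463477414
rib 0.46 35 [0.0401 0.0741] 0.3030958276174083 0.3155654927405147
cover 0.05117180438262341 [ 0.3517 -0.3373  0.03  ] [ 0.4916 -0.2743  0.0532]
```

View pics/side10.png

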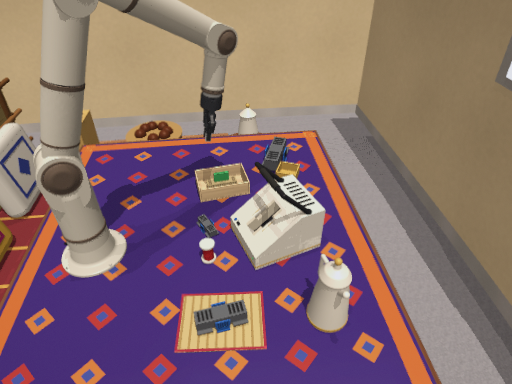

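View pics/top10.png

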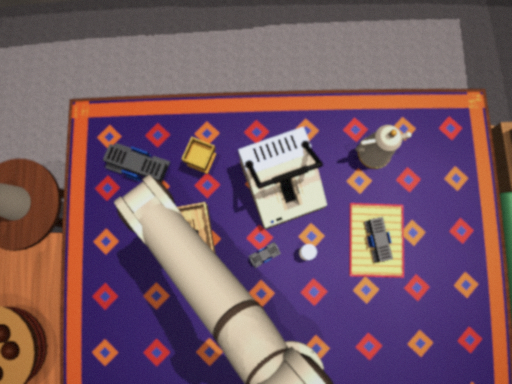

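The filter stands upright in the crate at (221,177): rib top at 76 mm, centre about (0.446, 0.307). The cover is flat on the mat at (221,317), and the pot, burner and spool haven't moved. Handing in.

```bash
python3 -c "
from plant import order
print(order.finish_job())"
```

```text
the job is handed in; nothing more can be done
None
```

The job is handed in: the cover lies flat on the palm mat, the used filter stands upright in the crate, and the arm is clear of everything. I used about 35 s of the 66 s. The system reports no verdict, so the results below come from my own last checks.

**What I did:** I squeezed both tabs until the fingers were about 47 mm apart, drew the cover square off the slope and set it down by force contact on the mat. I then gripped the green rib, drew the filter out and lowered it to the crate floor. It touched down with about 11 N of upward force before I let go.

**Last checks:**
- **Cover:** its top is level at about 50 mm along its whole length, as expected for lying flat. It is centred near (0.42, -0.305) with both ends inside the mat's outline.
- **Filter:** the rib top is at 76 mm, as it should be when standing on the crate floor. It is upright and near the middle of the crate.
- **Bystanders:** the coffee pot, incense burner and thread spool look unmoved compared with the first pictures. I compared them by eye and did not measure them again.

**What did not go as planned:**
- **Arm reach:** the arm could not reach the cover exactly square to the slope within its joint ranges. I gave the gripper a half turn and leaned it 11 degrees about the jaw axis, and still pulled both parts straight out along the bay's axis.
- **Force on squeezing:** squeezing the tabs pushed back with about 18 N, well below the limits.
- **Top view at the end:** the arm hid most of the crate in the last top picture, so the filter check relies on the side camera alone.

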